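# Load the demagnetising bed and hold its selector at the third click

### The arm

A 6-joint arm with a two-finger parallel gripper is mounted at the origin on the work surface. World frame = base frame: x ahead of the robot, y to its left, z up, the work surface at z = 0. Lengths are in m, angles in rad, forces in N, time in s.
With the tool pointing down it reaches from about 0.35 to 0.975 m from the base axis. Payload 4.9 kg.
Tool frame: the origin (TCP) lies at the very end of the fingers, on their centre line; the grasp point (between the pads) lies 19 mm behind it (ctrl.pinch_z is the distance from the TCP to the grasp point, in m); z points along the fingers, y is the direction in which the jaws open and shut (so a half turn about z gives the same grasp; the last joint's range is limited). The gripper opens to 85 mm and grips with 20 to 120 N. Pads are 22 mm wide; open, the fingers measure 114 mm over their backs; the gripper's body (76 mm by 85 mm) begins 54 mm behind the grasp point. The pads swing forward as they close: fully open they stand 13 mm farther back than shut.
Start: joints at [-1.468, 0.053, 1.613, -0, 1.476, -0.119], TCP at [0.137, -0.61, 0.231] pointing down, gripper open.
Joint ranges: [-3.01, 3.01], [-1.01, 2.22], [0.06, 2.58], [-1.02, 4.17], [0.09, 2.62], [-3.14, 3.14]. Speed limits (rad/s): [2.57, 2.57, 3.14, 3.14, 3.14, 3.14].

### API

Orientations are given as a rotation vector (axis times angle).
In Python, from station import ctrl gives the robot as it stands.
- The arm moves only by the tool carry_out, never from a script. Its argument "series" is a list of rows, each a list of 7 numbers: the shift along the world's x, y, z each as a share of 0.025 m, from -1 to 1, then the turn, a rotation vector about the world's x, y, z each as a share of 0.1 rad, from -1 to 1, then the opening, from 0 (shut) to 1 (fully open). A call has 1 to 12 rows; each row shifts and turns the commanded pose from where the row before left it; what a row does not reach is not made up. A row lasts 1/10 s, in which the tool goes at most 50 mm and 8.59 degrees, less where a joint would pass 70% of its speed; a pose out of reach is approached as far as the arm can. A call with a number of a shift or a turn outside -1 to 1 is refused whole. A call with a gripper value outside its range is refused whole. The fingers move at their own pace and stop on an object; "grip_force" is the grip in N (left out, the last holds). Time passes only in rows, so rows that do not move let the fingers close. It gives the time, the measured TCP pose, the force and the opening at its end, in the units of the state.
- ctrl.get_obs(): the state, without advancing time (a new reading comes with each control period).
- ctrl.get_image(name): name is "scene" or "top" or "wrist"; returns a dict with "frame" (420x560x3 uint8, blue, green, red), "fx", "fy", "cx", "cy" (pixels), "k1" (the pictures are not rectified: a ray, as slopes to the right and down, at radius r is drawn at 1 + k1 r^2 times it, then the intrinsics apply), "R" (3x3) and "t" (3): a world point X has camera coordinates R X + t; the wrist camera has in their place "hand_eye" (4x4, takes a point from camera to tool coordinates, whose origin is the TCP and whose axes are the flange's). Camera axes: x right, y down, z forward; pixel columns grow to the right and rows downward; lengths in m; the calibration is good to about 2 mm. A picture is of the moment at which its call begins: read the wrist's pose just before it. There is no depth.
- ctrl.finish_job(): hands the job in, once; it reports no verdict.
Trained networks look in a picture, given as the dict that the camera call returned (one of the last four; its "shot" number tells which), for a name from the list of things; names that differ only in an ending like _2 or _b are one class to them, and where a whole thing is asked for, a point or a joint stands for the part that bears it (a point fixed in the world has none). Each returns a list of dicts, best first, with "p" (0 to 1); they miss things now and then, are a little off and sometimes report something else, mostly with a low value. They report only what shows in the picture. A call takes as long as a camera call. They do not tell look-alikes from the thing itself.
- ctrl.trace(picture, name): "mask" (420x560 bool, what is visible of it) and "rect" ([left, top, width, height] as shares, 0 to 1, of the picture: columns of its width, rows of its height, round what is visible of it).
- ctrl.mark_of(picture, name): "position" ([column, row] as shares, 0 to 1, of the picture: columns of its width, rows of its height: a listed point, or the origin of a listed thing).
The state is a dict: "t": time; "q": joint angles; "dq": joint speeds; "effort": joint torques, N m; "tool_pos": TCP position; "tool_rot": TCP orientation; "contact_force": force on the tool from outside, world axes, zero at the start; "wrist_torque": the same for the moment, N m; "opening": finger opening in m.
Only numpy, scipy, OpenCV 4.12 (cv2) and the standard library are available. Lean on these libraries where they do the work, as an engineer would, in place of code of your own. Each camera call takes 0.05 s, during which the arm holds its last target.

### The job

Lay the spatula and the steel bracket flat in the pockets of the grey demagnetising bed that fit them (spatula with its blade in the wide end of the long pocket), setting them down gently and letting go of both. Then grip the bar of the black selector knob and turn it clockwise from off, click by click, to the third stop, without letting it go over towards the fourth. The coil runs only while the knob is held, so finish still gripping the knob there; leave everything else on the bench alone.

Things in the scene. Friction and masses are not known exactly. Their poses are not given: they have to be found in the camera images.
- spatula_grip (a point): Spatula lying flat, 150 mm long: black handle 80 x 18 x 18 high, short neck, flat steel blade 62 long, 34 wide, 3 thick, undersides level; 60 to 130 g. This point is where to grip: mid-section of the handle, 20 behind its blade end, 9 above the underside, near the centre of mass. x runs along the spatula to the blade, z up. Handle's far end 60 behind this point, blade tip 90 ahead.
- spatula_tip (a point): Middle of the spatula's blade tip, 1.5 mm above its underside. Axes as the grip point's.
- bracket_mid (a point): Steel bracket lying flat: plate 76 x 44 x 6 mm with an upright rib 60 long, 12 wide, standing 16 above the plate along its middle (22 high in all); 140 to 280 g. This point is its centre, 11 above its underside. x runs along the rib, y across it, z up. Both ends alike. Grip it by the rib.
- bed: Demagnetising bed: fixed low grey unit 190 (x) by 150 (y) mm, top 36 above the table, with a long and a short pocket sunk 6 deep in its top, both along x. Origin: centre of its underside.
- long_pocket (a point): On the floor (30 mm above the table) of the bed's long stepped pocket, midway along, on its centre line; x along it, z up. For x 0 to +81 the pocket is 44 wide (blade), for x -81 to 0 it is 28 wide (handle). The spatula is home with its blade tip at x about +75 and grip point at x about -15, both on the centre line.
- short_pocket (a point): Centre of the floor (30 mm above the table) of the bed's short pocket, 70 beside the long one: 84 long (x) by 52 wide (y), 6 deep. The bracket lies in it with its rib along x, either way round.
- selbox: Fixed black box 96 x 96 x 70 mm high with the selector knob on its top; white ticks round the knob mark the stops. Origin: centre of its underside.
- selector_grip (a point): Middle of the bar grip of the black selector knob, on its upright turning axis, 107 mm above the table. Bar 42 long (along this point's x), 14 wide; its top is 7 above this point; 23 below this point it meets a 44 dia skirt. A white line on top marks its pointer end (-x). These axes turn with the knob.
- selector (a joint): Selector angle, rad: 0 at its end stop (off), where it starts; grows turning clockwise seen from above. Clicks into stops 24 degrees apart: first 0.419, second 0.838, third 1.257, fourth 1.676, fifth 2.094. Turning slowly between stops, the hand feels up to about 0.15 N m against it, nil half-way, then a pull onwards, nil again at the stop.
- board: Bystander: green circuit board, 70 x 90 x 5 with small components, lying flat (mm). Origin at the centre of its underside. Leave alone.
- relay: Bystander: black relay block, 24 x 18 x 16 (mm). Origin at the centre of its underside. Leave alone.
- tape: Bystander: roll of paper tape lying flat, 72 outside, 19 high (mm). Origin at the centre of its underside. Leave alone.
- driver: Bystander: screwdriver with grey handle, 170 long (mm). Origin at the middle of its underside. Leave alone.
- jar: Bystander: amber glass jar, 44 dia, 50 high (mm). Origin at the centre of its underside. Leave alone.
- cup: Bystander: white cup, 68 dia, 90 high (mm). Origin at the centre of its underside. Leave alone.
- capacitor: Bystander: aluminium can capacitor standing, 24 dia, 32 high (mm). Origin at the centre of its underside. Leave alone.
Mind the look-alikes: they are no part of the job. What is shaped like the part that bears spatula_grip but pink is not meant.

How it is judged:
By the outcome, as a careful person would: the job done as asked, in the order asked, and still so for the second after the job is handed in, while the arm keeps its last pose, push and grip.
It also fails if it takes over 72 s, if anything falls off the work surface, if the arm or the gripper's body presses on something with over 40 N, if the wrist force passes 120 N, or if a joint passes its speed limit or range.

## Working session

There is one attempt and no reset: what is moved stays moved. The work goes in short steps, Python scripts to look and compute and a tool call to move; the robot and the scene stay as the last step left them, time stands still between calls to the robot, and variables do not carry over. Pictures are saved under pics/ and viewed, and the job is handed in when it is done.

Besides the shell and the picture viewer there is one more tool, called after ">>>" as a command line: name --pt "numbers of a row" for each row, then --argument value for the rest. carry_out: Moves the arm, as the interface text tells. Shift numbers are shares of 0.025 m and turn numbers shares of 0.1 rad, none past 1 either way. Its arguments: {"type":"object","properties":{"series":{"type":"array"},"grip_force":{"type":"number"}},"required":["series"]}

```bash
ls; mkdir -p pics; python3 - <<'E'
from station import ctrl
import cv2
o=ctrl.get_obs(); print({k:(v if not hasattr(v,'round') else v) for k,v in o.items()})
for n in ["scene","top","wrist"]:
    p=ctrl.get_image(n); cv2.imwrite(f"pics/{n}0.png",p["frame"])
    print(n,{k:v for k,v in p.items() if k!="frame"})
E
```

```text
pics
{'t': 0.0, 'q': array([-1.46796465e+00,  5.33858544e-02,  1.61429356e+00, -1.84197810e-05,
        1.47597724e+00, -1.18996197e-01]), 'dq': array([-8.44951720e-05,  3.32163842e-05, -1.47748812e-04,  8.00117800e-04,
        1.92890122e-03,  4.27466607e-04]), 'effort': array([ 8.17147593e-04, -3.93676043e+01, -3.70180678e+01, -1.05868410e-04,
        7.03051468e-03,  6.33809591e-06]), 'tool_pos': array([ 0.13744203, -0.60906761,  0.2300453 ]), 'tool_rot': array([-3.12023698e+00, -3.47506705e-01,  2.59495969e-06]), 'contact_force': array([ 0.00765596,  0.09913124, -0.18035756]), 'wrist_torque': array([ 0.00518494,  0.04287208, -0.06076206]), 'opening': 0.0852212626916639}
scene {'fx': 378.8707551066843, 'fy': 378.8707551066843, 'cx': 275.0141259154671, 'cy': 215.378829655108, 'k1': 0.02893074169730676, 'R': array([[-0.57290458,  0.81960803, -0.00479786],
       [ 0.53312266,  0.36819282, -0.76171798],
       [-0.62254363, -0.43894957, -0.64789097]]), 't': array([ 0.35049783, -0.17850985,  1.31480966]), 'shot': 1}
top {'fx': 428.52275870045753, 'fy': 428.52275870045753, 'cx': 286.92697378660677, 'cy': 208.24017884736116, 'k1': -0.13930129050336132, 'R': array([[ 0.02259393, -0.99974406,  0.0011503 ],
       [-0.99434041, -0.02259126, -0.10381126],
       [ 0.10381068,  0.00120172, -0.99459635]]), 't': array([-0.06378455,  0.49358657,  1.2112282 ]), 'shot': 2}
wrist {'fx': 344.92509153295845, 'fy': 344.92509153295845, 'cx': 281.2441916768453, 'cy': 210.93836027473276, 'k1': -0.05313858984207177, 'hand_eye': array([[ 5.26862285e-04, -9.54928705e-01, -2.96834787e-01,
         7.53655775e-02],
       [ 9.99999587e-01,  2.83294043e-04,  8.63566079e-04,
         1.18664529e-03],
       [-7.40552511e-04, -2.96835119e-01,  9.54928460e-01,
        -1.42745347e-01],
       [ 0.00000000e+00,  0.00000000e+00,  0.00000000e+00,
         1.00000000e+00]]), 'shot': 3}
```

View pics/top0.png

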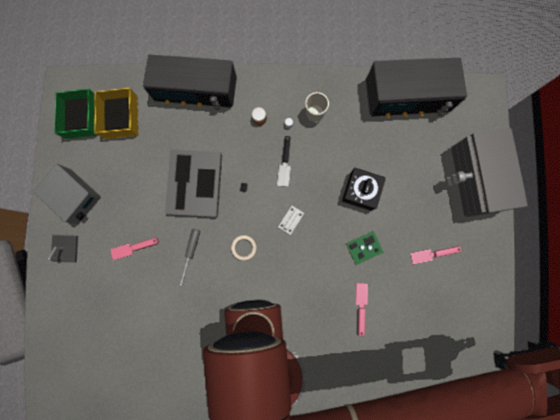

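View pics/scene0.png

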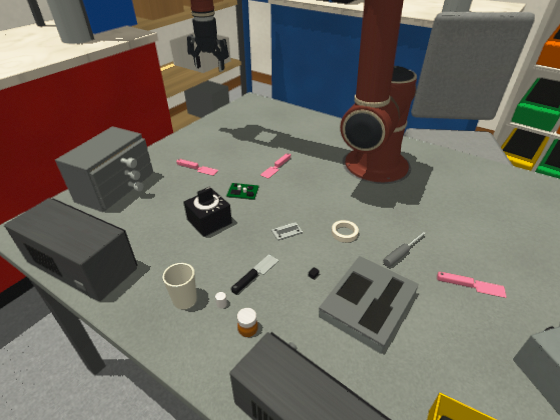

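View pics/wrist0.png

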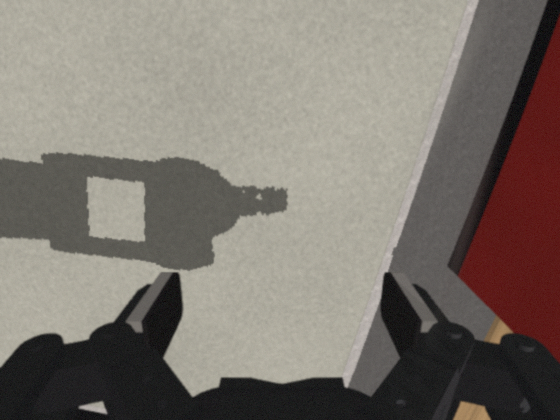

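The top view shows the spatula (black handle) at about (285,160) with its blade towards the robot. The bracket is at (291,220), the bed at (193,184) with the long pocket on the left, and the knob at (364,188). Next I'll measure.

```bash
cat > h.py <<'E'
import numpy as np, cv2
from scipy.spatial.transform import Rotation as Ro
from station import ctrl
def cam(p,obs=None):
    if 'hand_eye' in p:
        T=np.eye(4);T[:3,:3]=Ro.from_rotvec(obs['tool_rot']).as_matrix();T[:3,3]=obs['tool_pos']
        M=np.linalg.inv(T@p['hand_eye']); return M[:3,:3],M[:3,3]
    return np.array(p['R']),np.array(p['t'])
def ray(p,uv,obs=None):
    R,t=cam(p,obs); d=np.array([(uv[0]-p['cx'])/p['fx'],(uv[1]-p['cy'])/p['fy']])
    s=d.copy()
    for _ in range(30): s=d/(1+p['k1']*(s@s))
    v=R.T@np.array([s[0],s[1],1]); return -R.T@t, v/np.linalg.norm(v)
def onz(p,uv,z,obs=None):
    c,v=ray(p,uv,obs); return c+v*(z-c[2])/v[2]
def proj(p,X,obs=None):
    R,t=cam(p,obs); X=np.atleast_2d(X); c=X@R.T+t; s=c[:,:2]/c[:,2:]
    s=s*(1+p['k1']*(s**2).sum(1))[:,None]; return s*[p['fx'],p['fy']]+[p['cx'],p['cy']]
def shot(n):
    o=ctrl.get_obs(); p=ctrl.get_image(n); return p,o
def marks(p,name):
    return [(m['p'],np.array(m['position'])*[560,420]) for m in ctrl.mark_of(p,name)]
E
python3 - <<'E'
from h import *
np.set_printoptions(precision=4,suppress=True)
Z=dict(spatula_grip=.009,spatula_tip=.0015,bracket_mid=.011,bed=0,long_pocket=.03,short_pocket=.03,selbox=0,selector_grip=.107)
for n in ["top","scene"]:
    p,o=shot(n)
    for k,z in Z.items():
        for q,uv in marks(p,k)[:5]:
            print(n,k,round(q,2),uv.round(1),onz(p,uv,z,o)[:2])
    cv2.imwrite(f"pics/{n}1.png",cv2.resize(p['frame'][100:290,150:400] if n=="top" else p['frame'][160:350,170:430],None,fx=3,fy=3,interpolation=cv2.INTER_CUBIC))
E
```

```text
top spatula_grip 0.88 [137.9 244.8] [0.3781 0.385 ]
top spatula_grip 0.82 [284.7 152.6] [ 0.6628 -0.0422]
top spatula_grip 0.78 [441.7 251.7] [ 0.3779 -0.5128]
top spatula_grip 0.76 [361.2 314.1] [ 0.194  -0.2741]
top spatula_tip 0.92 [111.7 252.1] [0.3539 0.4679]
top spatula_tip 0.87 [277.7 187. ] [ 0.5601 -0.0238]
top spatula_tip 0.84 [360.9 279.5] [ 0.2934 -0.2731]
top spatula_tip 0.74 [411.6 258.5] [ 0.3567 -0.4236]
top spatula_tip 0.72 [363.2 246.1] [ 0.3908 -0.2788]
top bracket_mid 0.55 [291.6 218.2] [ 0.4676 -0.0668]
top bed 0.73 [196.3 184.7] [0.562  0.2194]
top long_pocket 0.64 [178.1 184.3] [0.5575 0.2668]
top short_pocket 0.84 [206.  182.3] [0.5651 0.1845]
top short_pocket 0.74 [279.3 185.3] [ 0.5607 -0.0291]
top selbox 0.64 [207.2 182.8] [0.5685 0.1868]
top selbox 0.62 [360.5 188.4] [ 0.5619 -0.2701]
top selector_grip 0.56 [368.9 184.4] [ 0.5569 -0.2747]
scene spatula_grip 0.95 [249.4 275.5] [ 0.654  -0.0463]
scene spatula_grip 0.85 [464.1 277.6] [0.3649 0.3802]
scene spatula_grip 0.81 [277.1 161.3] [ 0.1923 -0.2844]
scene spatula_grip 0.71 [193.9 163.2] [ 0.3651 -0.513 ]
scene spatula_tip 0.92 [272.3 254.8] [ 0.56   -0.0447]
scene spatula_tip 0.79 [265.2 179. ] [ 0.2935 -0.2618]
scene spatula_tip 0.76 [504.6 292.6] [0.3503 0.468 ]
scene spatula_tip 0.56 [216.3 168.1] [ 0.3359 -0.4376]
scene bracket_mid 0.68 [286.3 225.7] [ 0.4542 -0.0718]
scene bed 0.67 [368.8 302.7] [0.5559 0.2231]
scene long_pocket 0.71 [205.1 193.3] [ 0.4893 -0.3421]
scene long_pocket 0.64 [381.7 304.4] [0.5674 0.2535]
scene short_pocket 0.94 [356.8 286.1] [0.5523 0.187 ]
scene short_pocket 0.43 [183.5 301.8] [ 0.8098 -0.1077]
scene selbox 0.59 [207.5 224.7] [ 0.5676 -0.2651]
scene selector_grip 0.72 [201. 191.] [ 0.5581 -0.28  ]
```

View pics/top1.png

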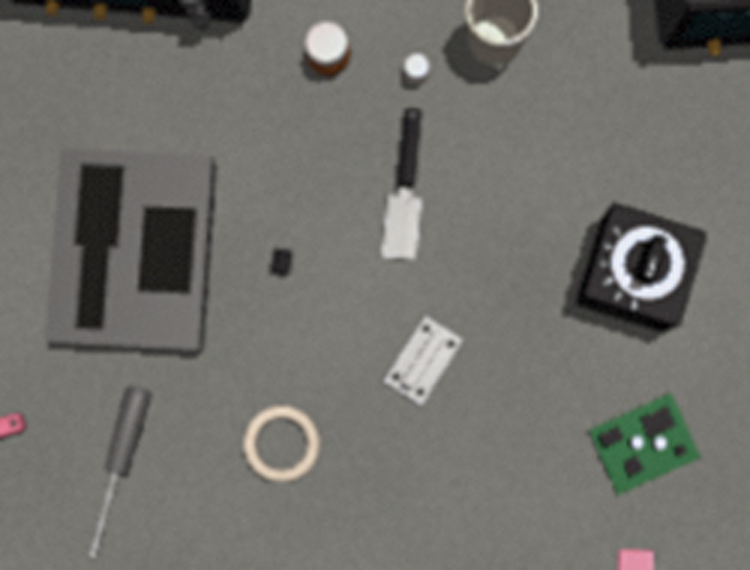

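View pics/scene1.png

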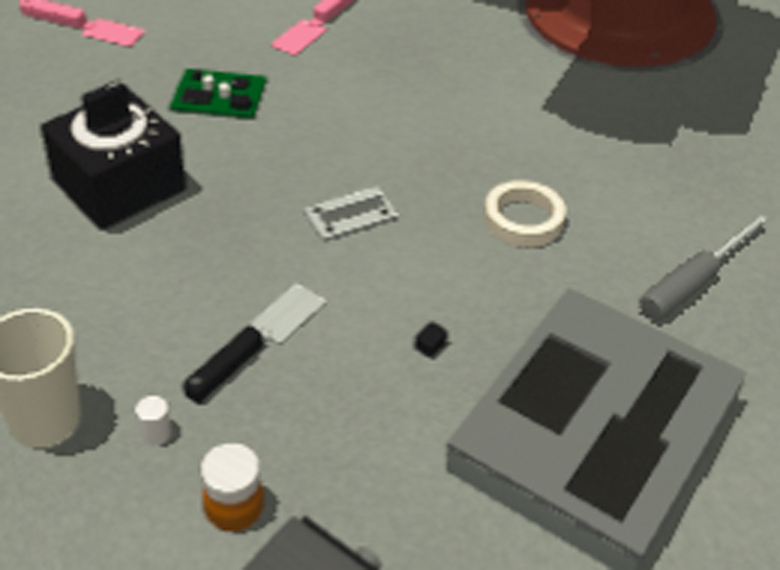

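>>> carry_out --pt "0.8 0.94 0 0 0 -0.13 1" --pt "0.8 0.94 0 0 0 -0.13 1" --pt "0.8 0.94 0 0 0 -0.13 1" --pt "0.8 0.94 0 0 0 -0.13 1" --pt "0.8 0.94 0 0 0 -0.13 1" --pt "0.8 0.94 0 0 0 -0.13 1" --pt "0.8 0.94 0 0 0 -0.13 1" --pt "0.8 0.94 0 0 0 -0.13 1" --pt "0.8 0.94 0 0 0 -0.13 1" --pt "0.8 0.94 0 0 0 -0.13 1" --pt "0.8 0.94 0 0 0 -0.13 1" --pt "0.8 0.94 0 0 0 -0.13 1" --grip_force 40

```text
t: 2.25
tool_pos: [0.3782, -0.3266, 0.2315]
tool_rot: [3.139, 0.102, 0.001]
contact_force: [0.2, 0.2, 0.5]
opening: 0.0855
```

```bash
python3 - <<'E'
from h import *
p,o=shot("wrist"); cv2.imwrite("pics/w2.png",p['frame']); print(o['tool_pos'],o['tool_rot'],o['q'],o['t'])
E
```

```text
[ 0.37821053 -0.3266459   0.23151382] [3.13947938e+00 1.02397498e-01 6.40168718e-04] [-8.61422597e-01 -2.54441135e-01  1.89778783e+00  3.99594679e-05
  1.49764474e+00  6.44161785e-01] 2.25
```

View pics/w2.png

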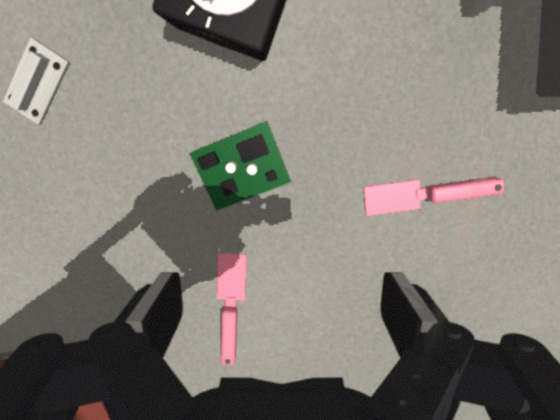

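Wrist view in transit: the board is at (240,165), pink look-alikes at (230,300) and (435,190), the bracket at (35,80), and the selector box edge is at the top. I'll carry on to the spatula.

>>> carry_out --pt "0.74 0.94 0 0 0 -0.13 1" --pt "0.74 0.94 0 0 0 -0.13 1" --pt "0.74 0.94 0 0 0 -0.13 1" --pt "0.74 0.94 0 0 0 -0.13 1" --pt "0.74 0.94 0 0 0 -0.13 1" --pt "0.74 0.94 0 0 0 -0.13 1" --pt "0.74 0.94 0 0 0 -0.13 1" --pt "0.74 0.94 0 0 0 -0.13 1" --pt "0.74 0.94 0 0 0 -0.13 1" --pt "0.74 0.94 0 0 0 -0.13 1" --pt "0.74 0.94 0 0 0 -0.13 1" --pt "0 0 0 0 0 0 1"

```text
t: 3.5
tool_pos: [0.5823, -0.0669, 0.2312]
tool_rot: [-3.139, 0.116, -0.0]
contact_force: [0.2, -0.4, -0.2]
opening: 0.0853
```

```bash
python3 - <<'E'
from h import *
np.set_printoptions(precision=4,suppress=True)
p,o=shot("wrist"); cv2.imwrite("pics/w3.png",p['frame']); print(o['tool_pos'],o['tool_rot'],o['q'],o['t'])
for k,z in dict(spatula_grip=.009,spatula_tip=.0015,bracket_mid=.011,selector_grip=.107,long_pocket=.03,short_pocket=.03).items():
    for q,uv in marks(p,k)[:2]: print(k,round(q,2),uv.round(1),onz(p,uv,z,o)[:2])
for k in ["spatula_grip","bracket_mid"]:
    for m in ctrl.trace(p,k)[:2]:
        ys,xs=np.nonzero(m['mask']); c=np.c_[xs,ys].astype(np.float32); print(k,m['p'],c.mean(0),len(c),cv2.minAreaRect(c))
        b=cv2.boxPoints(cv2.minAreaRect(c)); print(np.array([onz(p,x,.006,o)[:2] for x in b]))
E
```

```text
[ 0.5823 -0.0669  0.2312] [-3.1386  0.1157 -0.0005] [-0.2418 -0.0391  1.7053  0.0009  1.4753  1.4026] 3.5
spatula_grip 0.75 [254.  110.7] [ 0.6536 -0.0457]
spatula_grip 0.45 [ 35.5 211.3] [0.5647 0.2142]
spatula_tip 0.59 [253.3 192.4] [ 0.5662 -0.0359]
bracket_mid 0.89 [287.6 284.5] [ 0.4539 -0.0664]
selector_grip 0.85 [527.2 219.6] [ 0.5523 -0.2735]
selector_grip 0.33 [464.2 314.6] [ 0.4639 -0.2274]
short_pocket 0.93 [ 47.4 218.1] [0.5616 0.1863]
spatula_grip 0.82 [254.662  129.2619] 3314 ((254.05250549316406, 121.12733459472656), (146.63339233398438, 30.59698486328125), 88.15238952636719)
[[ 0.7144 -0.0337]
 [ 0.7129 -0.0638]
 [ 0.5641 -0.0564]
 [ 0.5655 -0.0227]]
bracket_mid 0.69 [286.7695 273.6671] 2178 ((286.74615478515625, 274.0692443847656), (37.33445358276367, 62.141395568847656), 29.74488067626953)
[[ 0.444  -0.0265]
 [ 0.5112 -0.0685]
 [ 0.4853 -0.1046]
 [ 0.4153 -0.0638]]
bracket_mid 0.16 [513.3551 213.238 ] 2622 ((511.9000549316406, 211.70001220703125), (56.79612731933594, 53.21841049194336), 26.56505012512207)
[[ 0.5133 -0.286 ]
 [ 0.5675 -0.3081]
 [ 0.5337 -0.3725]
 [ 0.4762 -0.3521]]
```

View pics/w3.png

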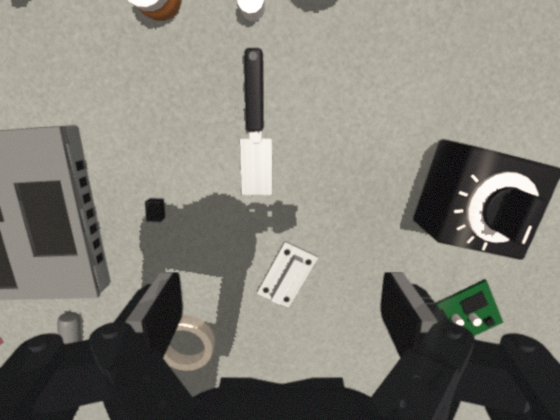

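The spatula shows clearly: handle from (254,48) to (255,131), blade tip centre about (257,194). The bracket centre is about (287,274).

```bash
python3 - <<'E'
from h import *
np.set_printoptions(precision=4,suppress=True)
p,o=shot("wrist")
A=dict(hend=((254,48),.014),hblade_top=((255.5,131),.018),tipL=((242,194),.003),tipR=((272,194),.003),bl_L=((241,139),.003),bl_R=((271,139),.003),hmidL=((247,90),.016),hmidR=((263,90),.016))
for k,(uv,z) in A.items(): print(k,onz(p,uv,z,o)[:2])
g=p['frame'][230:320,240:340]; cv2.imwrite("pics/w4.png",cv2.resize(g,None,fx=6,fy=6,interpolation=cv2.INTER_CUBIC))
E
```

```text
hend [ 0.7106 -0.0552]
hblade_top [ 0.6323 -0.0493]
tipL [ 0.5642 -0.0264]
tipR [ 0.5616 -0.0596]
bl_L [ 0.6242 -0.032 ]
bl_R [ 0.6217 -0.0637]
hmidL [ 0.6724 -0.0446]
hmidR [ 0.6712 -0.0604]
```

View pics/w4.png

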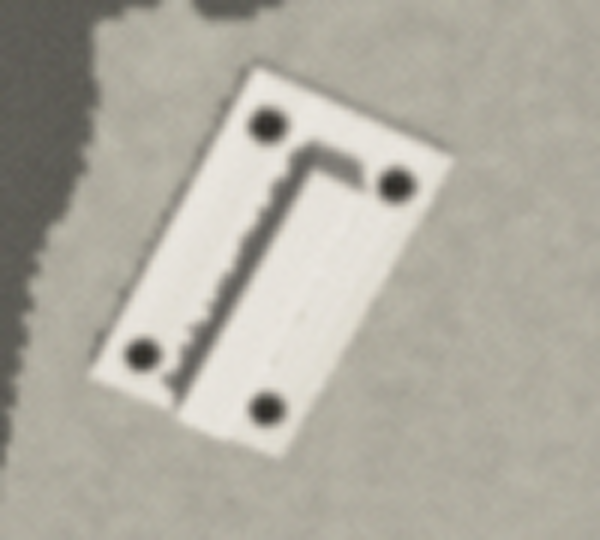

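>>> carry_out --pt "0.354 0.085 -0.8 0 0 -0.01 1" --pt "0.354 0.085 -0.8 0 0 -0.01 1" --pt "0.354 0.085 -0.8 0 0 -0.01 1" --pt "0.354 0.085 -0.8 0 0 -0.01 1" --pt "0.354 0.085 -0.8 0 0 -0.01 1" --pt "0.354 0.085 -0.8 0 0 -0.01 1" --pt "0.354 0.085 -0.8 0 0 -0.01 0.8" --pt "0.354 0.085 -0.8 0 0 -0.01 0.6" --pt "0 0 0 0 0 0 0.6" --pt "0 0 0 0 0 0 0.6"

```text
t: 5.0
tool_pos: [0.6514, -0.0523, 0.0712]
tool_rot: [-3.139, 0.134, 0.002]
contact_force: [-0.4, 0.4, 0.2]
opening: 0.0508
```

```bash
python3 - <<'E'
from h import *
p,o=shot("wrist"); cv2.imwrite("pics/w5.png",p['frame']); print(o['tool_pos'],o['tool_rot'],o['q'],o['t'])
g=np.array([.653,-.050,.018]); d=np.array([-.0824,0])
for X in ([.653,-.050,.018],[.7106,-.0552,.018],[.563,-.043,.003],list(o['tool_pos'])): print(X,proj(p,X,o).round(1))
E
```

```text
[ 0.65139994 -0.05228926  0.07116762] [-3.13866368e+00  1.33880582e-01  1.66598299e-03] [-1.93851964e-01  2.60096840e-01  1.66136478e+00 -9.17092256e-05
  1.22119077e+00  1.46223470e+00] 5.0
[0.653, -0.05, 0.018] [[274.9 232.1]]
[0.7106, -0.0552, 0.018] [[274.9 135. ]]
[0.563, -0.043, 0.003] [[276.8 340.2]]
[np.float64(0.6513999443128768), np.float64(-0.05228925733066069), np.float64(0.07116762247117339)] [[278.1 276. ]]
```

View pics/w5.png

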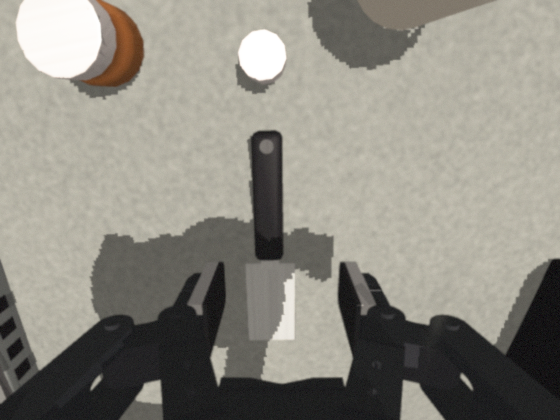

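The handle centre is at about (268,195), roughly 7 px left of prediction, so its y is nearer -0.046. I'll refine it from this close view.

```bash
python3 - <<'E'
from h import *
np.set_printoptions(precision=4,suppress=True)
p,o=shot("wrist")
f=p['frame'].astype(int); g=f.max(2)
for r in (145,155,165,175,185,195,205,215):
    xs=np.nonzero(g[r,235:300]<55)[0]+235
    print(r,xs.min(),xs.max(),onz(p,((xs.min()+xs.max())/2,r),.018,o)[:2],g[r,245:290:3])
for k,z in dict(spatula_grip=.009,spatula_tip=.0015).items():
    for q,uv in marks(p,k)[:2]: print(k,round(q,2),uv.round(1),onz(p,uv,z,o)[:2])
print('hend',onz(p,(267,131),.014,o), 'hb',onz(p,(270,259),.016,o),'tip',onz(p,(271,340),.003,o))
E
```

```text
145 252 280 [ 0.7061 -0.0499] [182 118  59  42  52 109 127 120 125 110  77  48  81 190 186]
155 252 280 [ 0.7004 -0.0493] [179 164  75  39  46  55  59  76  74  69  71  53  69 188 185]
165 252 280 [ 0.6947 -0.0488] [181 171  83  41  51  49  54  59  60  62  66  49  69 177 180]
175 253 280 [ 0.6889 -0.0485] [179 184 113  42  46  51  50  54  60  63  65  50  63 181 191]
185 253 280 [ 0.683  -0.0479] [183 157  91  37  45  51  51  50  58  60  65  47  59 183 183]
195 253 280 [ 0.677  -0.0474] [178 173  98  36  46  48  49  47  56  55  59  45  59 178 181]
205 254 280 [ 0.6708 -0.0471] [181 185 142  36  42  51  50  44  51  58  56  48  59 176 182]
215 254 281 [ 0.6646 -0.0467] [185 179 175  46  39  48  44  46  47  52  53  46  50 177 177]
spatula_grip 0.55 [268.1 226.6] [ 0.654  -0.0458]
spatula_tip 0.82 [269.1 336.3] [ 0.5658 -0.0376]
hend [ 0.7135 -0.051   0.014 ] hb [ 0.6347 -0.0454  0.016 ] tip [ 0.5636 -0.0389  0.003 ]
```

>>> carry_out --pt "0.1 0.25 -0.5 0 0 0 0.6" --pt "0 0 -0.5 0 0 0 0.6" --pt "0 0 -0.5 0 0 0 0.6" --pt "0 0 -0.5 0 0 0 0.6" --pt "0 0 -0.3 0 0 0 0.6" --pt "0 0 -0.18 0 0 0 0.6" --pt "0 0 0 0 0 0 0.6"

```text
t: 5.9
tool_pos: [0.6537, -0.0459, 0.0082]
tool_rot: [-3.138, 0.134, 0.003]
contact_force: [0.2, -0.3, -0.3]
opening: 0.0509
```

```bash
python3 - <<'E'
from h import *
p,o=shot("wrist"); cv2.imwrite("pics/w6.png",p['frame']); print(o['tool_pos'],o['tool_rot'],o['t'])
E
```

```text
[ 0.65367494 -0.04587193  0.00820592] [-3.13847833e+00  1.33937170e-01  2.62277481e-03] 5.9
```

View pics/w6.png

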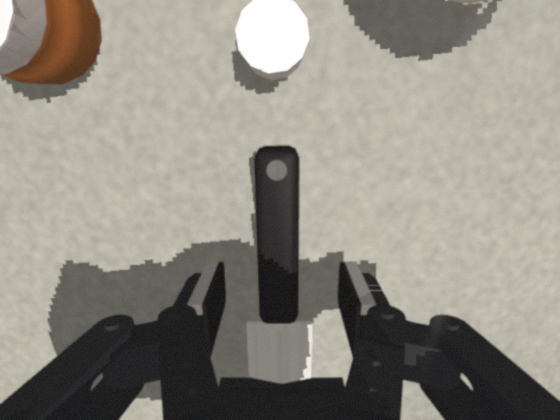

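The handle is centred between the fingers (handle 258–299, fingers 222–341). Now I'll close.

>>> carry_out --pt "0 0 0.04 0 0 0 0.15" --pt "0 0 0 0 0 0 0.0" --pt "0 0 0 0 0 0 0" --pt "0 0 0 0 0 0 0" --pt "0 0 0 0 0 0 0" --pt "0 0 0 0 0 0 0" --grip_force 60

```text
t: 6.55
tool_pos: [0.6552, -0.0461, 0.0116]
tool_rot: [3.138, -0.134, 0.003]
contact_force: [-2.0, 0.2, 6.8]
opening: 0.0157
```

```bash
python3 - <<'E'
from h import *
p,o=shot("wrist"); cv2.imwrite("pics/w7.png",p['frame']); print(o['tool_pos'],o['tool_rot'],o['t'],o['contact_force'],o['wrist_torque'],o['opening'])
E
```

```text
[ 0.65519355 -0.04610235  0.01156359] [ 3.13843499e+00 -1.33789092e-01  3.07877437e-03] 6.55 [-1.96217523  0.24724934  6.80625965] [-0.01041797  0.08452739 -0.06597778] 0.015667258468026253
```

View pics/w7.png

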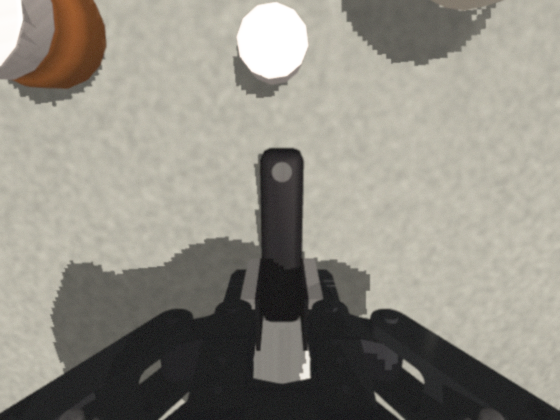

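>>> carry_out --pt "0 0 0.1 0 0 0 0" --pt "0 0 0.2 0 0 0 0" --pt "0 0 0.3 0 0 0 0" --pt "0 0 0.6 0 0 0 0" --pt "0 0 0 0 0 0 0"

```text
t: 7.1
tool_pos: [0.6564, -0.0463, 0.0437]
tool_rot: [3.138, -0.134, 0.008]
contact_force: [0.4, 0.1, -1.5]
opening: 0.0159
```

```bash
python3 - <<'E'
from h import *
p,o=shot("wrist"); cv2.imwrite("pics/w8.png",p['frame']); print(o['tool_pos'],o['tool_rot'],o['t'],o['contact_force'],o['wrist_torque'],o['opening'])
p,o=shot("scene"); cv2.imwrite("pics/s8.png",cv2.resize(p['frame'][160:350,170:430],None,fx=3,fy=3,interpolation=cv2.INTER_CUBIC))
E
```

```text
[ 0.6563583  -0.04628154  0.04365908] [ 3.13802312 -0.13369455  0.00817359] 7.1 [ 0.37042567  0.09587748 -1.45035673] [-0.02683507 -0.04798363 -0.00736916] 0.015883499235550765
```

View pics/w8.png

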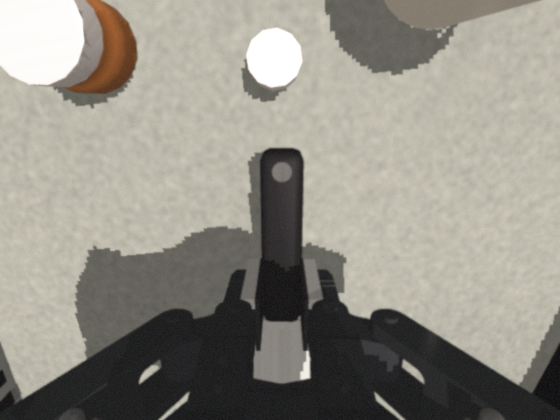

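View pics/s8.png

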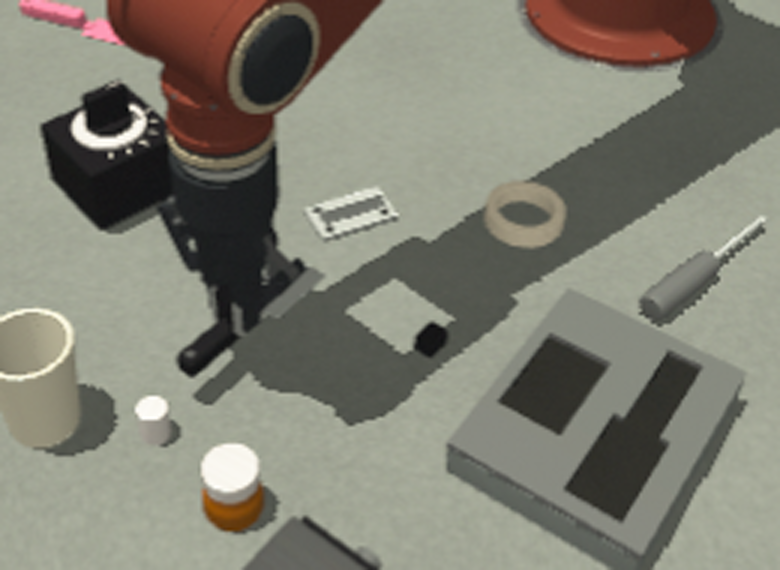

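The spatula is held level with a steady opening. I'll lift, swing the yaw by about 180° and move over the bed.

>>> carry_out --pt "0 0 1 0 0 0.2 0" --pt "0 0 1 0 0 0.5 0" --pt "0 0 1 0 0 0.9 0" --pt "0 0.2 1 0 0 0.9 0" --pt "-0.1 0.4 1 0 0 0.9 0" --pt "-0.1 0.4 1 0 0 0.9 0" --pt "-0.1 0.4 0.6 0 0 0.9 0" --pt "-0.1 0.4 0 0 0 0.9 0" --pt "-0.1 0.4 0 0 0 0.9 0" --pt "-0.1 0.4 0 0 0 0.9 0" --pt "-0.1 0.4 0 0 0 0.9 0" --pt "-0.1 0.4 0 0 0 0.9 0"

```text
t: 8.4
tool_pos: [0.6338, 0.0395, 0.2046]
tool_rot: [-2.836, -1.35, 0.002]
contact_force: [0.3, 1.0, -0.9]
opening: 0.0157
```

>>> carry_out --pt "-0.1 0.4 0 0 0 0.9 0" --pt "-0.1 0.4 0 0 0 0.9 0" --pt "-0.1 0.4 0 0 0 0.9 0" --pt "-0.1 0.4 0 0 0 0.9 0" --pt "-0.1 0.4 0 0 0 0.9 0" --pt "-0.1 0.4 0 0 0 0.9 0" --pt "-0.1 0.4 0 0 0 0.9 0" --pt "-0.1 0.4 0 0 0 0.9 0" --pt "-0.1 0.4 0 0 0 0.9 0" --pt "-0.1 0.4 0 0 0 0.9 0" --pt "-0.1 0.4 0 0 0 0.9 0" --pt "-0.1 0.4 0 0 0 0.9 0"

```text
t: 9.6
tool_pos: [0.6038, 0.1594, 0.2046]
tool_rot: [-1.738, -2.616, 0.001]
contact_force: [-0.0, 0.1, -2.3]
opening: 0.0157
```

>>> carry_out --pt "-0.1 0.4 0 0 0 0.9 0" --pt "-0.1 0.4 0 0 0 0.9 0" --pt "-0.1 0.4 0 0 0 0.9 0" --pt "-0.1 0.4 0 0 0 0.9 0" --pt "0 0 0 0 0 0.9 0" --pt "0 0 0 0 0 0.9 0" --pt "0 0 0 0 0 0.9 0" --pt "0 0 0 0 0 0.9 0" --pt "0 0 0 0 0 0.9 0" --pt "0 0 0 0 0 0.9 0" --pt "0 0 0 0 0 0.9 0" --pt "0 0 0 0 0 0 0"

```text
t: 10.8
tool_pos: [0.5939, 0.199, 0.2046]
tool_rot: [-0.293, -3.127, 0.001]
contact_force: [0.4, 0.2, -1.7]
opening: 0.0157
```

```bash
python3 - <<'E'
from h import *
np.set_printoptions(precision=4,suppress=True)
p,o=shot("wrist"); cv2.imwrite("pics/w9.png",p['frame']); print(o['tool_pos'],o['tool_rot'],o['q'],o['t'],o['contact_force'],o['opening'])
for k,z in dict(long_pocket=.03,short_pocket=.03,spatula_grip=.1).items():
    for q,uv in marks(p,k)[:2]: print(k,round(q,2),uv.round(1),onz(p,uv,z,o)[:2])
E
```

```text
[0.5939 0.199  0.2046] [-0.2932 -3.1267  0.0005] [ 0.2046  0.0739  1.6357  0.      1.4333 -1.1792] 10.8 [ 0.3787  0.2373 -1.6556] 0.015727777674929395
long_pocket 0.84 [334.7 146.6] [0.5646 0.2527]
short_pocket 0.82 [258.8 154.8] [0.5592 0.183 ]
```

View pics/w9.png

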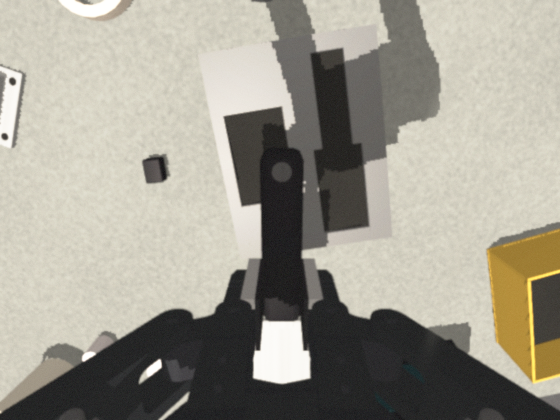

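Wrist view: the bed with the long pocket from the narrow end near (326,50) to the wide end near (348,229), and the short pocket at (255,157). I'll zoom in for the corners.

```bash
python3 - <<'E'
from h import *
p,o=shot("wrist"); g=p['frame'][15:265,190:410]
g=cv2.convertScaleAbs(g,alpha=1.3,beta=20)
cv2.imwrite("pics/w10.png",cv2.resize(g,(660,750)[0:2] if 0 else (528,600),interpolation=cv2.INTER_CUBIC))
E
```

```text
(no output)
```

View pics/w10.png

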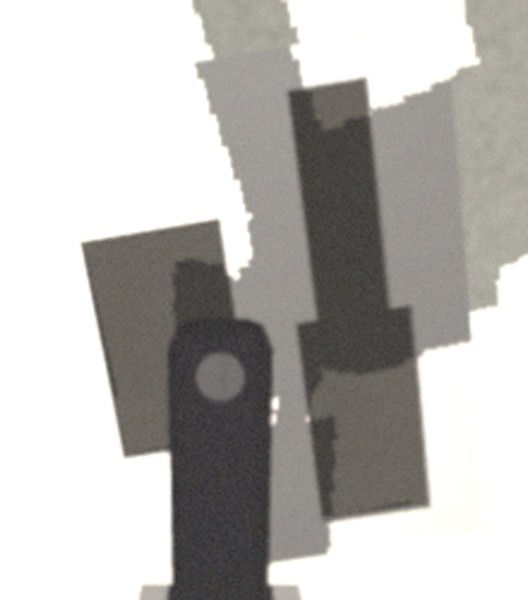

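```bash
cat > fit.py <<'E'
from h import *
from scipy.optimize import least_squares
np.set_printoptions(precision=4,suppress=True)
p,o=shot("wrist")
P=np.array([[-81,-14,289,92],[-81,14,367,79],[0,-22,297,324],[0,14,389,311],[0,22,411,307],[81,-22,324,520],[81,22,429,505],[-42,-96,82,243],[-42,-44,218,220],[42,-96,124,456]],float)
uv=P[:,2:]/2.4+[190,15]-.3; L=P[:,:2]/1000
def X(q,z): c,s=np.cos(q[2]),np.sin(q[2]); return np.c_[L@np.array([[c,s],[-s,c]])+q[:2],np.full(len(L),z)]
for zf in (0,1):
    f=lambda q:(proj(p,X(q,.036+(q[3] if zf else 0)),o)-uv).ravel()
    r=least_squares(f,[.565,.253,-.06]+[0]*zf); print(r.x,np.abs(r.fun).max(),r.fun.round(1))
E
python3 fit.py
```

```text
[ 0.5642  0.2544 -0.0301] 1.5796949870076276 [-0.5 -0.5  0.2 -0.5 -0.5 -0.   0.9 -0.8  0.6 -0.5 -0.9  1.6  0.6  1.1
 -1.  -0.4  0.9 -0.6 -0.4  1.5]
[ 0.5645  0.2546 -0.0302 -0.0034] 1.2748955300405669 [-0.5  0.3 -0.2  0.4 -0.5 -0.2  0.5 -0.9  0.1 -0.6 -1.   0.6  0.   0.2
 -0.  -0.3  1.3 -0.3  0.3  0.8]
```

```bash
cat > fit2.py <<'E'
from h import *
from scipy.optimize import least_squares
np.set_printoptions(precision=4,suppress=True)
T=np.array([[-81,14,78,326],[-81,-14,102,328],[81,22,81,164],[81,-22,124,167],[0,22,76,243],[0,-22,118,247],[42,-44,145,207],[42,-96,195,210],[-42,-96,190,293],[-42,-44,140,291]],float)
S=np.array([[-81,-14,668,352],[-81,14,702,371],[81,-22,567,488],[81,22,620,521],[-42,-96,549,335],[-42,-44,609,365],[42,-44,560,433],[42,-96,500,400]],float)
fs=[]
for n,P,off in (("top",T,[150,100]),("scene",S,[170,160])):
    p,o=shot(n); uv=P[:,2:]/3-.3+off; L=P[:,:2]/1000
    def X(q,L=L): c,s=np.cos(q[2]),np.sin(q[2]); return np.c_[L@np.array([[c,s],[-s,c]])+q[:2],np.full(len(L),.036)]
    f=lambda q,p=p,uv=uv,X=X:(proj(p,X(q))-uv).ravel(); fs.append(f)
    r=least_squares(f,[.565,.253,-.06]); print(n,r.x,np.abs(r.fun).max())
    g=p['frame']
    for a in uv: pass
    cv2.imwrite(f"pics/{n}11.png",cv2.resize(g[100:290,150:400] if n=="top" else g[160:350,170:430],None,fx=3,fy=3,interpolation=cv2.INTER_CUBIC))
r=least_squares(lambda q:np.r_[fs[0](q),fs[1](q)],[.565,.253,-.06]); print(r.x,np.abs(r.fun).max())
E
python3 fit2.py
```

```text
top [ 0.5646  0.2547 -0.0305] 0.8727144900875317
scene [ 0.5645  0.2556 -0.031 ] 1.5400961680933847
[ 0.5645  0.2553 -0.0306] 1.7038215999397153
```

View pics/top11.png

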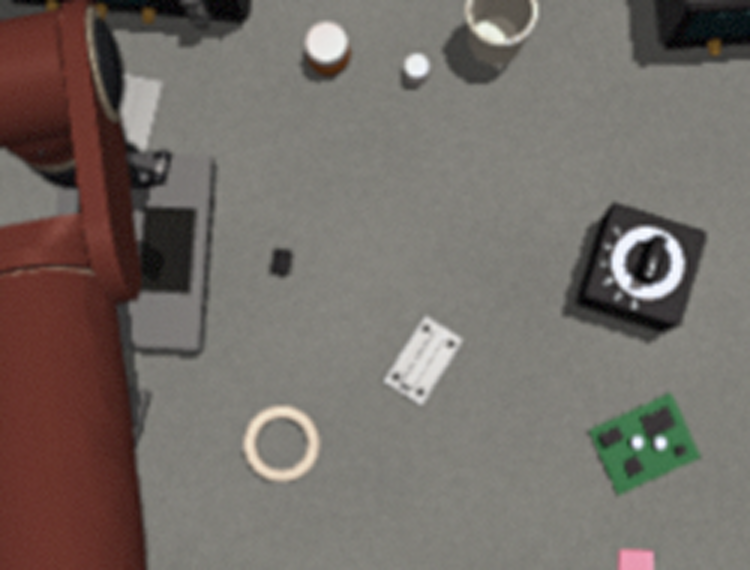

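All three cameras agree on the bed: long pocket at (0.5645, 0.2548), yaw about -0.030. I'll move above the pocket.

>>> carry_out --pt "-0.305 0.375 -0.5 0 0 0.26 0" --pt "-0.305 0.375 -0.8 0 0 0.26 0" --pt "-0.305 0.375 -0.8 0 0 0.26 0" --pt "-0.305 0.375 -0.8 0 0 0.26 0" --pt "-0.305 0.375 -0.8 0 0 0.26 0" --pt "-0.305 0.375 -0.8 0 0 0.26 0" --pt "0 0 -0.5 0 0 0 0" --pt "0 0 0 0 0 0 0" --pt "0 0 0 0 0 0 0"

```text
t: 12.1
tool_pos: [0.5488, 0.2552, 0.0805]
tool_rot: [0.049, 3.141, -0.0]
contact_force: [-0.5, -0.9, -1.8]
opening: 0.0158
```

```bash
python3 - <<'E'
from h import *
np.set_printoptions(precision=4,suppress=True)
p,o=shot("wrist"); cv2.imwrite("pics/w12.png",p['frame']); r=o['tool_rot'];print(o['tool_pos'],r,2*np.arctan2(-r[1],-r[0]),o['q'],o['t'],o['contact_force'],o['opening'])
c,s=np.cos(-.0305),np.sin(-.0305)
for l in [(-81,-14),(-81,14),(0,-22),(0,22),(0,-14),(0,14)]:
    x,y=np.array(l)/1000; print(l,proj(p,[.5645+c*x-s*y,.2548+s*x+c*y,.036],o).round(1))
E
```

```text
[0.5488 0.2552 0.0805] [ 0.0488  3.1409 -0.0001] -3.1726542293753073 [ 0.3124  0.1437  1.7789 -0.0002  1.2187 -1.2272] 12.1 [-0.4869 -0.9429 -1.8194] 0.015798613547642237
(-81, -14) [[257.5 125.2]]
(-81, 14) [[310.4 125.2]]
(0, -22) [[246.9 264.2]]
(0, 22) [[320.4 264.2]]
(0, -14) [[260.2 264.2]]
(0, 14) [[307.  264.3]]
```

View pics/w12.png

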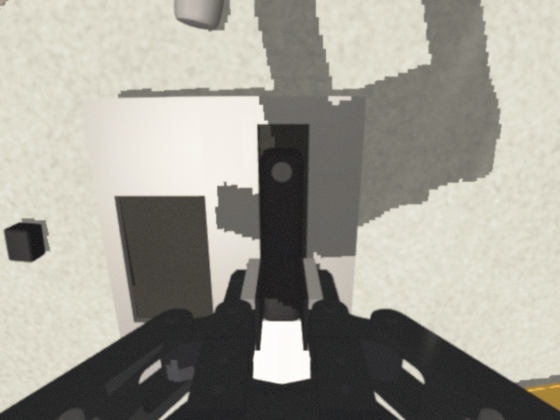

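The handle (262–301) sits centred over the narrow slot (257–309). I'll lower it slowly.

>>> carry_out --pt "-0.02 0 -0.4 0 0 0 0" --pt "0 0 -0.4 0 0 0 0" --pt "0 0 -0.3 0 0 0 0" --pt "0 0 -0.2 0 0 0 0" --pt "0 0 -0.1 0 0 0 0" --pt "0 0 -0.04 0 0 0 0" --pt "0 0 0 0 0 0 0" --pt "0 0 0 0 0 0 0"

```text
t: 12.95
tool_pos: [0.5483, 0.2555, 0.0447]
tool_rot: [0.048, 3.141, 0.0]
contact_force: [-0.2, -0.3, -0.4]
opening: 0.016
```

>>> carry_out --pt "0 0 -0.04 0 0 0 0" --pt "0 0 0 0 0 0 0"

```text
t: 13.15
tool_pos: [0.5481, 0.2554, 0.0434]
tool_rot: [0.048, 3.141, 0.0]
contact_force: [-0.6, -0.5, -0.5]
opening: 0.0154
```

>>> carry_out --pt "0 0 -0.04 0 0 0 0" --pt "0 0 0 0 0 0 0"

```text
t: 13.35
tool_pos: [0.5479, 0.2553, 0.0422]
tool_rot: [-0.048, -3.141, 0.0]
contact_force: [0.1, -0.1, -1.1]
opening: 0.0159
```

>>> carry_out --pt "0 0 -0.04 0 0 0 0" --pt "0 0 0 0 0 0 0"

```text
t: 13.55
tool_pos: [0.5481, 0.2554, 0.0416]
tool_rot: [0.048, 3.141, 0.0]
contact_force: [-0.9, 0.6, 1.6]
opening: 0.0158
```

```bash
python3 - <<'E'
from h import *
np.set_printoptions(precision=4,suppress=True)
p,o=shot("wrist"); cv2.imwrite("pics/w13.png",p['frame']);print(o['tool_pos'],o['contact_force'],o['wrist_torque'],o['opening'])
p,o=shot("scene"); cv2.imwrite("pics/s13.png",cv2.resize(p['frame'][180:350,270:430],None,fx=3.5,fy=3.5,interpolation=cv2.INTER_CUBIC))
E
```

```text
[0.5481 0.2554 0.0416] [-0.9216  0.6193  1.6238] [-0.0321  0.1524 -0.02  ] 0.01577715548302868
```

View pics/w13.png

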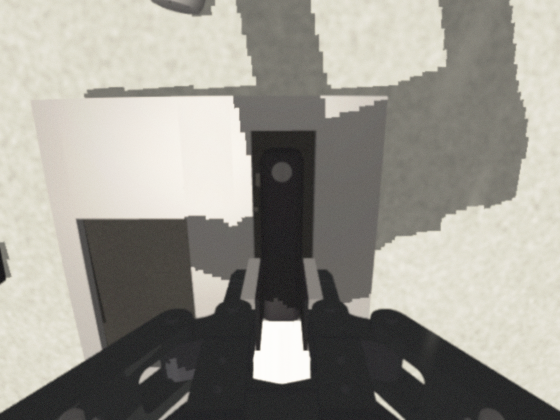

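View pics/s13.png

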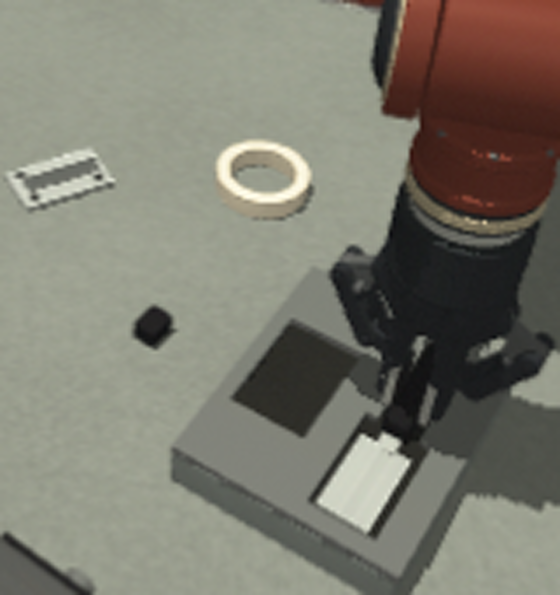

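It touched down at the expected height and the blade is inside the wide end. Releasing gently now.

>>> carry_out --pt "0 0 0 0 0 0 0.2" --pt "0 0 0 0 0 0 0.3" --pt "0 0 0 0 0 0 0.4" --pt "0 0 0 0 0 0 0.4" --pt "0 0 0.3 0 0 0 0.4" --pt "0 0 0.7 0 0 0 0.4" --pt "0 0 1 0 0 0 0.4" --pt "0 0 1 0 0 0 0.6" --pt "0 0 1 0 0 0 0.7" --pt "0 0 1 0 0 0 0.7" --pt "0 0 0 0 0 0 0.7"

```text
t: 14.75
tool_pos: [0.5507, 0.2563, 0.172]
tool_rot: [0.048, 3.133, 0.005]
contact_force: [0.1, -1.0, 1.4]
opening: 0.0595
```

```bash
python3 - <<'E'
from h import *
np.set_printoptions(precision=4,suppress=True)
p,o=shot("wrist"); cv2.imwrite("pics/w14.png",p['frame']);print(o['tool_pos'],o['contact_force'],o['q'],o['opening'])
p,o=shot("scene"); cv2.imwrite("pics/s14.png",cv2.resize(p['frame'][180:350,270:430],None,fx=3.5,fy=3.5,interpolation=cv2.INTER_CUBIC))
E
```

```text
[0.5507 0.2563 0.172 ] [ 0.1447 -1.0049  1.3919] [ 0.313   0.0485  1.718   0.      1.366  -1.2271] 0.059535200321194214
```

View pics/w14.png

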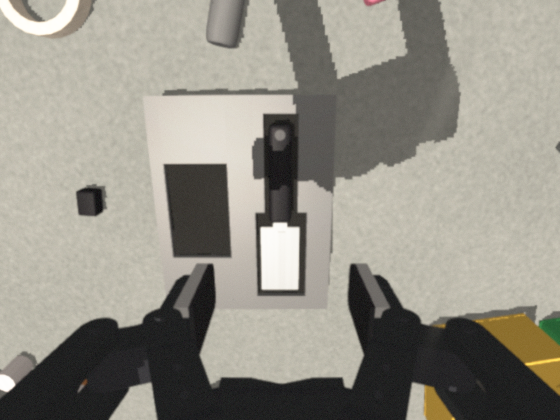

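View pics/s14.png

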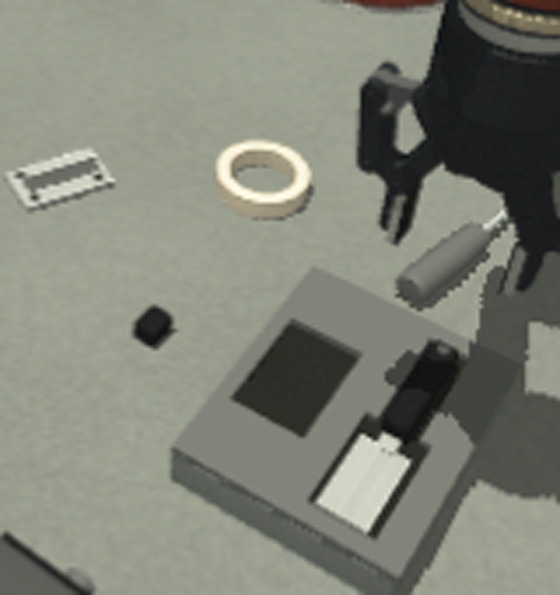

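The spatula lies flat in its pocket, blade in the wide end (blade 261–300, rows 227–292). On to the bracket.

>>> carry_out --pt "-0.24 -1 0 0 0 -0.45 0.7" --pt "-0.24 -1 0 0 0 -0.45 0.7" --pt "-0.24 -1 0 0 0 -0.45 0.7" --pt "-0.24 -1 0 0 0 -0.45 0.7" --pt "-0.24 -1 0 0 0 -0.45 0.7" --pt "-0.24 -1 0 0 0 -0.45 0.7" --pt "-0.24 -1 0 0 0 -0.45 0.7" --pt "-0.24 -1 0 0 0 -0.45 0.7" --pt "-0.24 -1 0 0 0 -0.45 0.7" --pt "-0.24 -1 0 0 0 -0.45 0.7" --pt "-0.24 -1 0 0 0 -0.45 0.7" --pt "-0.24 -1 0 0 0 -0.45 0.7"

```text
t: 16.05
tool_pos: [0.4746, -0.0454, 0.1643]
tool_rot: [-0.886, -3.011, 0.0]
contact_force: [0.4, -0.0, 0.3]
opening: 0.0598
```

>>> carry_out --pt "0 -0.6 -1 0 0 0 0.6" --pt "0 0 -1 0 0 0 0.5" --pt "0 0 -1 0 0 0 0.5" --pt "0 0 0 0 0 0 0.5" --pt "0 0 0 0 0 0 0.5" --pt "0 0 0 0 0 0 0.5"

```text
t: 16.65
tool_pos: [0.4767, -0.0597, 0.0923]
tool_rot: [0.884, 3.013, -0.0]
contact_force: [1.1, -0.4, 0.7]
opening: 0.0429
```

```bash
python3 - <<'E'
from h import *
np.set_printoptions(precision=4,suppress=True)
p,o=shot("wrist"); cv2.imwrite("pics/w15.png",p['frame']); r=o['tool_rot'];print(o['tool_pos'],r,o['q'],o['t'],o['contact_force'],o['opening'])
for q,uv in marks(p,"bracket_mid")[:2]: print(round(q,2),uv.round(1),onz(p,uv,.011,o)[:2])
E
```

```text
[ 0.4767 -0.0597  0.0923] [ 0.8836  3.0132 -0.    ] [-0.2797 -0.1713  2.0687 -0.      1.2427 -1.28  ] 16.65 [ 1.1305 -0.4103  0.731 ] 0.04290213914722422
0.62 [263.7 211.6] [ 0.4655 -0.0682]
```

View pics/w15.png

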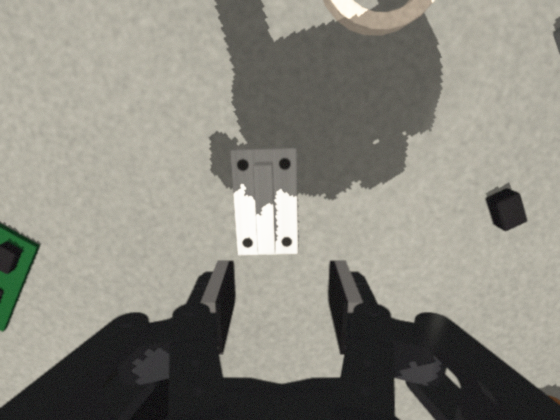

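The bracket lies almost straight in the frame: corners (232,150), (297,149), (298,254), (238,255).

```bash
python3 - <<'E'
from h import *
np.set_printoptions(precision=4,suppress=True)
p,o=shot("wrist")
C=np.array([onz(p,u,.006,o) for u in ((232,150),(297,149),(298,254),(237,255))])[:,:2]
print(C,np.linalg.norm(np.diff(np.r_[C,C[:1]],axis=0),axis=1),C.mean(0))
d=(C[0]+C[1]-C[2]-C[3]); print('yaw',np.arctan2(d[1],d[0])); r=o['tool_rot']; print('tool yaw',2*np.arctan2(r[1],r[0]))
b=[onz(p,u,.0065,o)[:2] for u in ((243,165),(285,164),(287,242),(248,243))]; print('holes',np.mean(b,0)); d=(b[0]+b[1]-b[2]-b[3]); print(np.arctan2(d[1],d[0]))
g=p['frame'][135:270,215:315]; cv2.imwrite("pics/w16.png",cv2.resize(g,None,fx=4.4,fy=4.4,interpolation=cv2.INTER_CUBIC))
E
```

```text
[[ 0.4202 -0.0635]
 [ 0.4429 -0.027 ]
 [ 0.5076 -0.0663]
 [ 0.4844 -0.1041]] [0.043  0.0758 0.0444 0.0759] [ 0.4638 -0.0652]
yaw 2.585904328468121
tool yaw 2.5711018806632606
holes [ 0.4638 -0.0654]
2.601296792440756
```

View pics/w16.png

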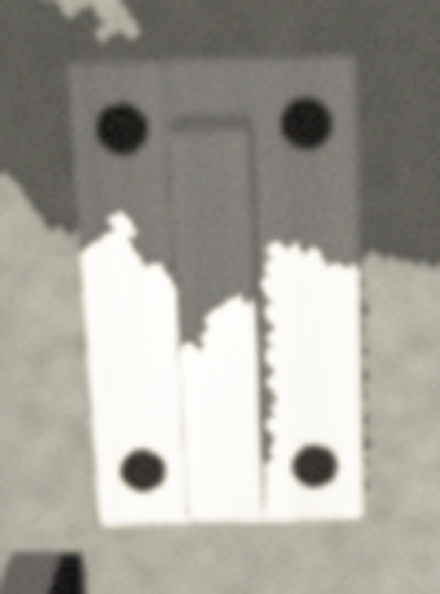

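>>> carry_out --pt "-0.26 -0.11 -0.7 0 0 0.1 0.5" --pt "-0.26 -0.11 -0.7 0 0 0.1 0.5" --pt "0 0 -0.7 0 0 0 0.5" --pt "0 0 -0.6 0 0 0 0.5" --pt "0 0 -0.3 0 0 0 0.5" --pt "0 0 -0.2 0 0 0 0.5" --pt "0 0 0 0 0 0 0.5" --pt "0 0 0 0 0 0 0.5"

```text
t: 17.6
tool_pos: [0.4637, -0.0653, 0.0121]
tool_rot: [0.854, 3.022, -0.0]
contact_force: [-0.5, -0.5, -0.1]
opening: 0.0426
```

```bash
python3 - <<'E'
from h import *
np.set_printoptions(precision=4,suppress=True)
p,o=shot("wrist"); cv2.imwrite("pics/w17.png",p['frame']); r=o['tool_rot'];print(o['tool_pos'],2*np.arctan2(r[1],r[0]),o['t'],o['contact_force'],o['opening'])
E
```

```text
[ 0.4637 -0.0653  0.0121] 2.590860407542475 17.6 [-0.5107 -0.4578 -0.0884] 0.04262840198147596
```

View pics/w17.png

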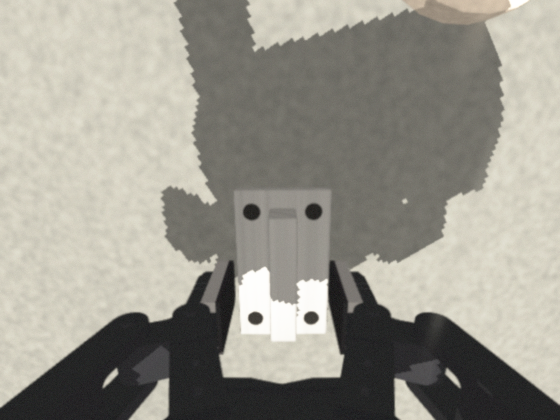

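The rib (271–297) is centred between the fingers. Closing.

>>> carry_out --pt "0 0 -0.08 0 0 0 0.2" --pt "0 0 0 0 0 0 0" --pt "0 0 0 0 0 0 0" --pt "0 0 0 0 0 0 0" --pt "0 0 0 0 0 0 0" --pt "0 0 0 0 0 0 0" --grip_force 70

```text
t: 18.25
tool_pos: [0.4634, -0.0653, 0.0098]
tool_rot: [0.854, 3.023, -0.0]
contact_force: [-0.7, 0.4, 4.9]
opening: 0.0096
```

>>> carry_out --pt "0 0 0.1 0 0 0 0" --pt "0 0 0.2 0 0 0 0" --pt "0 0 0.4 0 0 0 0" --pt "0 0 0.5 0 0 0 0" --pt "0 0 0 0 0 0 0"

```text
t: 18.75
tool_pos: [0.4649, -0.0657, 0.0419]
tool_rot: [0.853, 3.019, -0.0]
contact_force: [0.1, 0.4, -0.7]
opening: 0.01
```

```bash
python3 - <<'E'
from h import *
np.set_printoptions(precision=4,suppress=True)
p,o=shot("wrist"); cv2.imwrite("pics/w18.png",p['frame']); r=o['tool_rot'];print(o['tool_pos'],2*np.arctan2(r[1],r[0]),o['t'],o['contact_force'],o['opening'])
E
```

```text
[ 0.4649 -0.0657  0.0419] 2.5907943048834228 18.75 [ 0.1307  0.3923 -0.7476] 0.009969397768582916
```

View pics/w18.png

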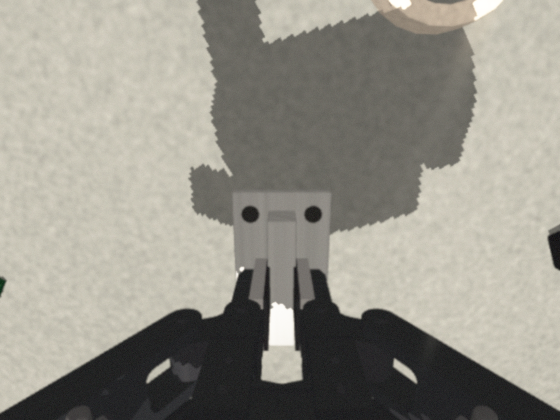

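>>> carry_out --pt "0.2 0.5 1 0 0 0.3 0" --pt "0.35 0.9 1 0 0 0.5 0" --pt "0.35 0.9 1 0 0 0.5 0" --pt "0.35 0.9 0 0 0 0.5 0" --pt "0.35 0.9 0 0 0 0.5 0" --pt "0.35 0.9 0 0 0 0.5 0" --pt "0.35 0.9 0 0 0 0.5 0" --pt "0.35 0.9 0 0 0 0.5 0" --pt "0.35 0.9 0 0 0 0.5 0" --pt "0.35 0.9 0 0 0 0.5 0" --pt "0.35 0.9 0 0 0 0.4 0" --pt "0.2 0.52 0 0 0 0 0"

```text
t: 20.0
tool_pos: [0.5607, 0.1867, 0.1139]
tool_rot: [-0.047, -3.141, -0.0]
contact_force: [-0.1, 0.3, -0.9]
opening: 0.0098
```

>>> carry_out --pt "0 0 -0.7 0 0 0 0" --pt "0 0 -0.7 0 0 0 0" --pt "0 0 -0.3 0 0 0 0" --pt "0 0 0 0 0 0 0" --pt "0 0 0 0 0 0 0"

```text
t: 20.5
tool_pos: [0.5608, 0.1851, 0.0722]
tool_rot: [0.049, 3.141, -0.0]
contact_force: [-0.1, -0.4, -1.9]
opening: 0.0099
```

```bash
python3 - <<'E'
from h import *
np.set_printoptions(precision=4,suppress=True)
p,o=shot("wrist"); cv2.imwrite("pics/w19.png",p['frame']); r=o['tool_rot'];print(o['tool_pos'],2*np.arctan2(r[1],r[0]),o['t'],o['contact_force'],o['opening'])
c,s=np.cos(-.0305),np.sin(-.0305)
for l in [(-42,-96),(-42,-44),(42,-96)]:
    x,y=np.array(l)/1000; print(l,proj(p,[.5645+c*x-s*y,.2548+s*x+c*y,.036],o).round(1))
E
```

```text
[0.5608 0.1851 0.0722] 3.1102193231382738 20.5 [-0.138  -0.3962 -1.917 ] 0.009921612527470787
(-42, -96) [[234.  174.7]]
(-42, -44) [[332.7 174.7]]
(42, -96) [[240.  312.4]]
```

View pics/w19.png

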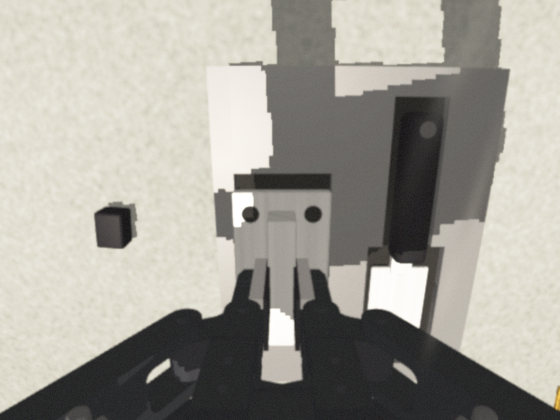

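The bracket (234–330) lines up with the pocket edge (234–332). Lowering.

>>> carry_out --pt "0.06 0 -0.3 0 0 0 0" --pt "0 0 -0.4 0 0 0 0" --pt "0 0 -0.3 0 0 0 0" --pt "0 0 -0.15 0 0 0 0" --pt "0 0 -0.06 0 0 0 0" --pt "0 0 0 0 0 0 0" --pt "0 0 0 0 0 0 0"

```text
t: 21.25
tool_pos: [0.5623, 0.1854, 0.0418]
tool_rot: [0.048, 3.141, 0.0]
contact_force: [0.3, -0.1, -1.9]
opening: 0.0099
```

>>> carry_out --pt "0 0 -0.04 0 0 0 0" --pt "0 0 0 0 0 0 0"

```text
t: 21.45
tool_pos: [0.5622, 0.1854, 0.0408]
tool_rot: [0.048, 3.141, 0.0]
contact_force: [0.7, 0.6, -0.7]
opening: 0.0098
```

>>> carry_out --pt "0 0 -0.04 0 0 0 0" --pt "0 0 0 0 0 0 0"

```text
t: 21.65
tool_pos: [0.5623, 0.1854, 0.0398]
tool_rot: [0.048, 3.141, 0.0]
contact_force: [-0.1, 0.1, -1.1]
opening: 0.0098
```

>>> carry_out --pt "0 0 -0.04 0 0 0 0" --pt "0 0 0 0 0 0 0"

```text
t: 21.85
tool_pos: [0.5623, 0.1854, 0.0398]
tool_rot: [0.048, 3.141, -0.0]
contact_force: [-3.2, -0.9, 5.7]
opening: 0.0097
```

```bash
python3 - <<'E'
from h import *
p,o=shot("wrist"); cv2.imwrite("pics/w20.png",p['frame']); print(o['tool_pos'],o['contact_force'],o['wrist_torque'])
p,o=shot("scene"); cv2.imwrite("pics/s20.png",cv2.resize(p['frame'][180:350,270:430],None,fx=3.5,fy=3.5,interpolation=cv2.INTER_CUBIC))
E
```

```text
[0.56232355 0.18538797 0.0397983 ] [-3.16601461 -0.92204722  5.73131353] [-0.1783879   0.52389071  0.00576646]
```

View pics/w20.png

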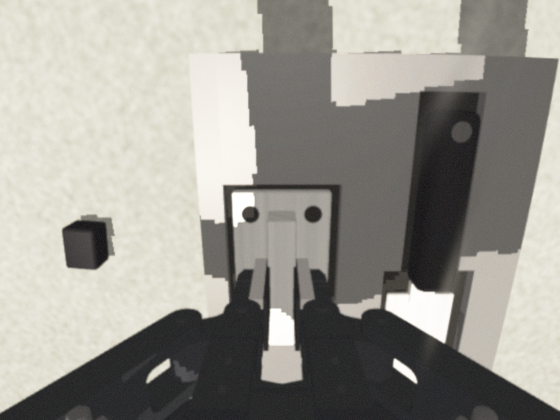

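View pics/s20.png

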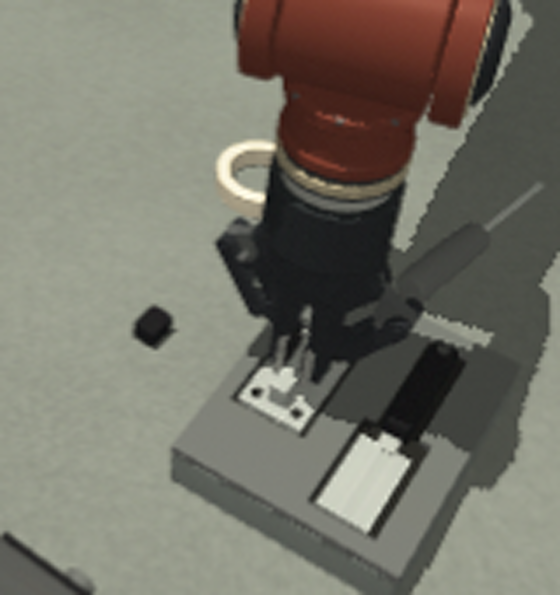

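The bracket is down in its pocket at the expected height with light contact. Releasing and lifting.

>>> carry_out --pt "0 0 0.02 0 0 0 0.15" --pt "0 0 0 0 0 0 0.25" --pt "0 0 0 0 0 0 0.35" --pt "0 0 0 0 0 0 0.35" --pt "0 0 0.3 0 0 0 0.35" --pt "0 0 0.7 0 0 0 0.35" --pt "0 0 1 0 0 0 0.4" --pt "0 0 1 0 0 0 0.6" --pt "0 0 1 0 0 0 0.6" --pt "0 0 1 0 0 0 0.6" --pt "0 0 1 0 0 0 0.6" --pt "0 0 0 0 0 0 0.6"

```text
t: 23.15
tool_pos: [0.5646, 0.1859, 0.1946]
tool_rot: [0.048, 3.132, 0.003]
contact_force: [0.8, 0.6, 1.2]
opening: 0.051
```

```bash
python3 - <<'E'
from h import *
np.set_printoptions(precision=4,suppress=True)
p,o=shot("wrist"); cv2.imwrite("pics/w21.png",p['frame']);print(o['tool_pos'],o['contact_force'],o['q'],o['opening'],o['t'])
E
```

```text
[0.5646 0.1859 0.1946] [0.7919 0.569  1.2221] [ 0.1929 -0.0001  1.7285 -0.      1.4041 -1.3472] 0.051006518689709464 23.15
```

View pics/w21.png

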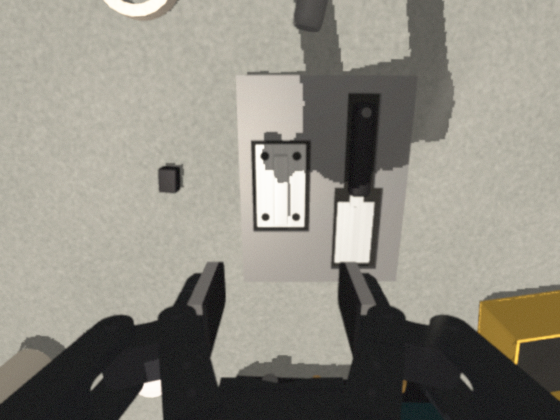

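Both parts are home: the bracket in the short pocket (252–310, 142–230) and the spatula in the long one. Next, the knob.

>>> carry_out --pt "0 -1 0.5 0 0 0.1 0.6" --pt "0 -1 0.5 0 0 0.1 0.6" --pt "0 -1 0 0 0 0.1 0.6" --pt "0 -1 0 0 0 0.1 0.6" --pt "0 -1 0 0 0 0.1 0.6" --pt "0 -1 0 0 0 0.1 0.6" --pt "0 -1 0 0 0 0.1 0.6" --pt "0 -1 0 0 0 0.1 0.6" --pt "0 -1 0 0 0 0.1 0.6" --pt "0 -1 0 0 0 0.1 0.6" --pt "0 -1 0 0 0 0.1 0.6" --pt "0 -1 0 0 0 0.1 0.6"

```text
t: 24.4
tool_pos: [0.5611, -0.1154, 0.2121]
tool_rot: [0.14, -3.136, -0.002]
contact_force: [0.2, 0.2, 0.0]
opening: 0.0515
```

>>> carry_out --pt "0 -1 0 0 0 0 0.6" --pt "0 -1 0 0 0 0 0.6" --pt "0 -1 0 0 0 0 0.6" --pt "0 -1 0 0 0 0 0.6" --pt "-0.2 -1 0 0 0 0 0.6" --pt "-0.2 -1 0 0 0 0 0.6" --pt "0 -0.4 0 0 0 0 0.6" --pt "0 0 0 0 0 0 0.6" --pt "0 0 0 0 0 0 0.6"

```text
t: 25.3
tool_pos: [0.552, -0.2738, 0.2132]
tool_rot: [0.14, -3.138, -0.002]
contact_force: [-0.4, 0.7, 0.2]
opening: 0.0511
```

```bash
python3 - <<'E'
from h import *
np.set_printoptions(precision=4,suppress=True)
p,o=shot("wrist"); cv2.imwrite("pics/w22.png",p['frame']);r=o['tool_rot'];print(o['tool_pos'],r,2*np.arctan2(r[1],r[0]),o['q'],o['opening'],o['t'])
for q,uv in marks(p,"selector_grip")[:2]: print(round(q,2),uv.round(1),onz(p,uv,.107,o)[:2])
E
```

```text
[ 0.552  -0.2738  0.2132] [ 0.1404 -3.1376 -0.0021] -3.0521616126727786 [-0.5815  0.0444  1.6518  0.0006  1.4469 -2.2418] 0.05110737654055177 25.3
0.87 [286.6 212.4] [ 0.5541 -0.2708]
```

View pics/w22.png

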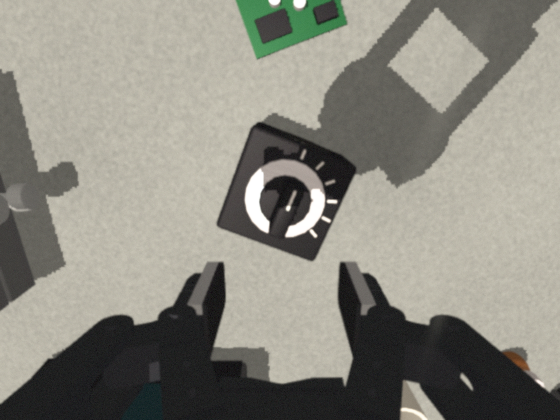

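```bash
python3 - <<'E'
from h import *
p,o=shot("wrist"); g=p['frame'][115:265,210:360]
g=cv2.convertScaleAbs(cv2.pow(g/255.,.5)*255); cv2.imwrite("pics/w23.png",cv2.resize(g,(600,600),interpolation=cv2.INTER_CUBIC))
E
```

```text
(no output)
```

View pics/w23.png

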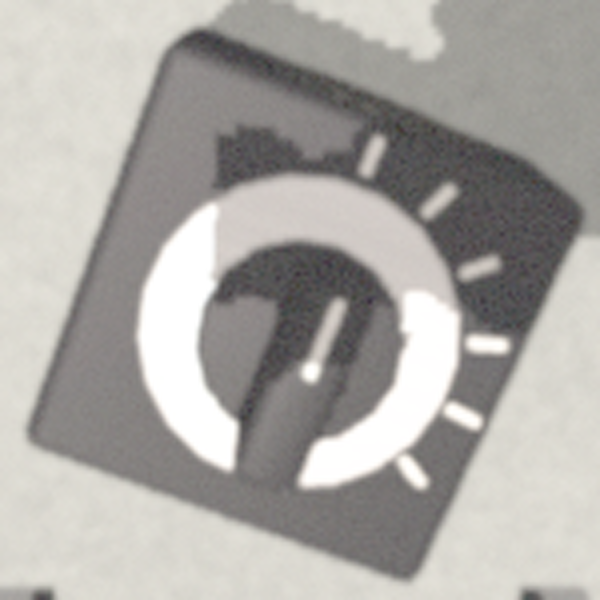

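```bash
cat > knob.py <<'E'
from h import *
from scipy.optimize import least_squares
np.set_printoptions(precision=4,suppress=True)
p,o=shot("wrist"); P=lambda u:(u[0]/4+210-.4,u[1]/4+115-.4)
tk=[(372,158),(438,202),(479,269),(488,344),(461,417),(411,471)]
T=np.array([onz(p,P(u),.070,o)[:2] for u in tk])
k=np.arange(6)*np.pi*24/180
f=lambda q:(np.c_[q[0]+q[2]*np.cos(q[3]-k),q[1]+q[2]*np.sin(q[3]-k)]-T).ravel()
r=least_squares(f,[.555,-.275,.036,3.]); print('axis,r,theta0',r.x,np.abs(r.fun).max())
a,b=onz(p,P((310,373)),.114,o)[:2],onz(p,P((342,300)),.114,o)[:2]; print(a,b,'line dir',np.arctan2(*(b-a)[::-1]),np.linalg.norm(b-a))
C=[onz(p,P(u),.07,o)[:2] for u in ((30,435),(410,578),(580,215),(180,38))]; print(np.array(C),np.mean(C,0),[np.linalg.norm(C[i]-C[i-1]) for i in range(4)],np.arctan2(*(C[1]-C[0])[::-1]))
E
python3 knob.py
```

```text
axis,r,theta0 [ 0.5533 -0.2721  0.0406  2.8509] 0.00032926982254638526
[ 0.5489 -0.2709] [ 0.5347 -0.2664] line dir 2.8396349540496186 0.01492455553093165
[[ 0.5819 -0.329 ]
 [ 0.6086 -0.2415]
 [ 0.5224 -0.2157]
 [ 0.494  -0.3019]] [ 0.5517 -0.272 ] [np.float64(0.09205937437747223), np.float64(0.09146851773848386), np.float64(0.08998741092594459), np.float64(0.09076507999338375)] 1.2749898262471693
```

>>> carry_out --pt "0.02 0.02 -0.6 0 0 -0.77 0.6" --pt "0.02 0.02 -0.6 0 0 -0.77 0.6" --pt "0.02 0.02 -0.6 0 0 -0.77 0.6" --pt "0 0 -0.5 0 0 -0.77 0.6" --pt "0 0 0 0 0 -0.77 0.6" --pt "0 0 0 0 0 0 0.6" --pt "0 0 0 0 0 0 0.6"

```text
t: 26.2
tool_pos: [0.5539, -0.2729, 0.157]
tool_rot: [0.459, 3.107, -0.0]
contact_force: [-0.0, 0.5, -0.7]
opening: 0.051
```

```bash
python3 - <<'E'
from h import *
np.set_printoptions(precision=4,suppress=True)
p,o=shot("wrist");r=o['tool_rot'];print(o['tool_pos'],r,2*np.arctan2(r[1],r[0]),o['q'],o['opening'],o['t'])
for q,uv in marks(p,"selector_grip")[:2]: print(round(q,2),uv.round(1),onz(p,uv,.107,o)[:2])
g=cv2.convertScaleAbs(cv2.pow(p['frame'][100:400,130:430]/255.,.5)*255); cv2.imwrite("pics/w24.png",cv2.resize(g,(600,600),interpolation=cv2.INTER_CUBIC))
print(proj(p,[[.5533,-.2721,.114],[.5533+.021*np.cos(2.846),-.2721+.021*np.sin(2.846),.114],[.5533-.021*np.cos(2.846),-.2721-.021*np.sin(2.846),.114]],o), proj(p,o['tool_pos'],o))
E
```

```text
[ 0.5539 -0.2729  0.157 ] [ 0.4593  3.1071 -0.0005] 2.8480503399330637 [-0.5782  0.09    1.7002  0.      1.3506 -1.8554] 0.051005616117987644 26.2
0.66 [284.4 236.3] [ 0.5543 -0.2724]
[[284.5445 239.0302]
 [284.7492 204.2164]
 [284.3494 271.641 ]] [[284.1505 275.6992]]
```

View pics/w24.png

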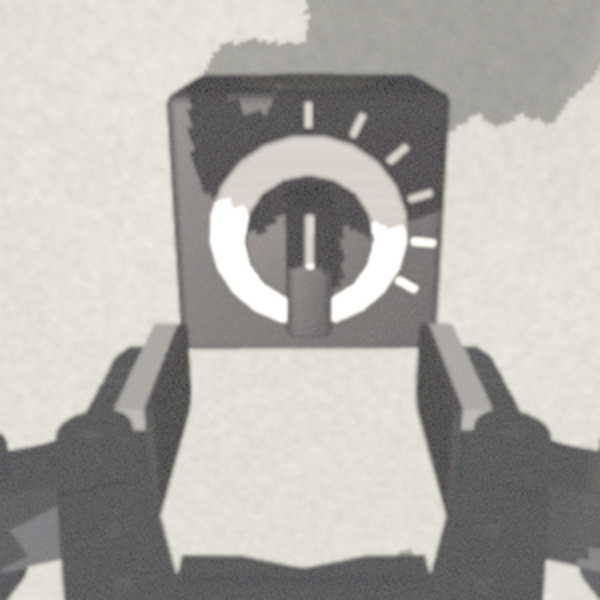

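The bar is vertical and centred at (309,270) in the crop, so yaw and position are aligned. Lowering onto it and closing.

>>> carry_out --pt "-0.02 0.02 -0.5 0 0 0 0.6" --pt "0 0 -0.6 0 0 0 0.5" --pt "0 0 -0.6 0 0 0 0.4" --pt "0 0 -0.5 0 0 0 0.4" --pt "0 0 -0.3 0 0 0 0.4" --pt "0 0 -0.15 0 0 0 0.4" --pt "0 0 0 0 0 0 0.4" --pt "0 0 0 0 0 0 0.4"

```text
t: 27.1
tool_pos: [0.5534, -0.273, 0.0909]
tool_rot: [0.463, 3.106, -0.001]
contact_force: [-0.4, 0.2, 1.0]
opening: 0.0342
```

```bash
python3 - <<'E'
from h import *
np.set_printoptions(precision=4,suppress=True)
p,o=shot("wrist");r=o['tool_rot'];print(o['tool_pos'],r,2*np.arctan2(r[1],r[0]),o['contact_force'],o['wrist_torque'],o['opening'],o['t'])
g=cv2.convertScaleAbs(cv2.pow(p['frame'][100:400,130:430]/255.,.5)*255); cv2.imwrite("pics/w25.png",cv2.resize(g,(600,600),interpolation=cv2.INTER_CUBIC))
E
```

```text
[ 0.5534 -0.273   0.0909] [ 0.4629  3.1063 -0.0007] 2.8457390278445414 [-0.3989  0.2316  0.9739] [-0.0302 -0.0196  0.0121] 0.034234126901242265 27.1
```

View pics/w25.png

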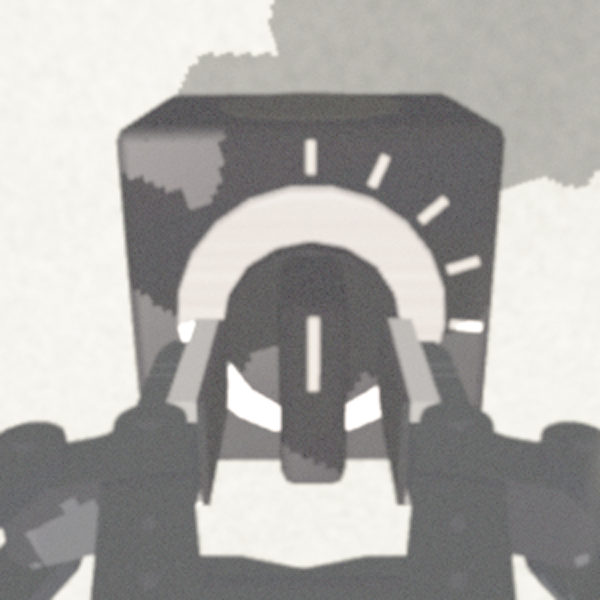

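The bar is about 1 mm to the right of the jaw centre. I'll correct that and close.

>>> carry_out --pt "0.01 0.04 0 0 0 0 0.4" --pt "0 0 0 0 0 0 0.25" --pt "0 0 0 0 0 0 0.15" --pt "0 0 0 0 0 0 0" --pt "0 0 0 0 0 0 0" --pt "0 0 0 0 0 0 0" --pt "0 0 0 0 0 0 0" --grip_force 60

```text
t: 27.85
tool_pos: [0.5538, -0.2712, 0.091]
tool_rot: [0.463, 3.107, 0.002]
contact_force: [0.1, 6.3, 6.0]
opening: 0.0127
```

```bash
cat > st.py <<'E'
from h import *
import sys
np.set_printoptions(precision=4,suppress=True)
p,o=shot("wrist");r=o['tool_rot'];y=2*np.arctan2(r[1],r[0]);y=(y+2*np.pi)%(2*np.pi);print(o['tool_pos'],r,'yaw',y,'turned',2.846-y,o['contact_force'],o['wrist_torque'],o['opening'],o['t'],o['q'][5])
g=cv2.convertScaleAbs(cv2.pow(p['frame'][100:400,130:430]/255.,.5)*255); cv2.imwrite(f"pics/{sys.argv[1]}.png",cv2.resize(g,(600,600),interpolation=cv2.INTER_CUBIC))
E
python3 st.py w26
```

```text
[ 0.5538 -0.2712  0.091 ] [0.4626 3.1066 0.0016] yaw 2.8459139607147765 turned 8.60392852235492e-05 [0.0825 6.2571 6.032 ] [ 0.8726 -0.0262 -0.0046] 0.01266213075553734 27.85 -1.8520685940684465
```

View pics/w26.png

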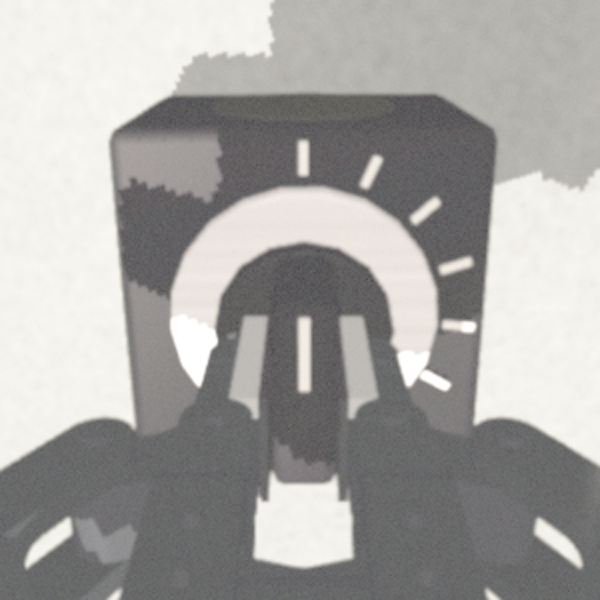

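Gripped, with the bar aligned and the pointer on the off tick. I'll relieve the side force, then make the first click.

>>> carry_out --pt "0.01 0.05 0.03 0 0 0 0" --pt "0 0 0 0 0 0 0" --pt "0 0 0 0 0 0 0"

```text
t: 28.2
tool_pos: [0.5537, -0.2711, 0.0911]
tool_rot: [0.463, 3.106, -0.002]
contact_force: [1.0, -0.6, 1.2]
opening: 0.0126
```

>>> carry_out --pt "0 0 0 0 0 -0.42 0" --pt "0 0 0 0 0 -0.42 0" --pt "0 0 0 0 0 -0.42 0" --pt "0 0 0 0 0 -0.42 0" --pt "0 0 0 0 0 -0.42 0" --pt "0 0 0 0 0 -0.42 0" --pt "0 0 0 0 0 -0.42 0" --pt "0 0 0 0 0 -0.42 0" --pt "0 0 0 0 0 -0.42 0" --pt "0 0 0 0 0 -0.42 0" --pt "0 0 0 0 0 0 0" --pt "0 0 0 0 0 0 0"

```text
t: 29.4
tool_pos: [0.5536, -0.2713, 0.0911]
tool_rot: [1.099, 2.942, -0.002]
contact_force: [0.9, -3.7, 0.1]
opening: 0.0126
```

```bash
python3 st.py w27
```

```text
[ 0.5536 -0.2713  0.0911] [ 1.0992  2.942  -0.0023] yaw 2.4264648959070065 turned 0.41953510409299355 [ 0.9399 -3.7265  0.0718] [-0.5962 -0.2684  0.0308] 0.012575740798084066 29.4 -1.4309984974516303
```

View pics/w27.png

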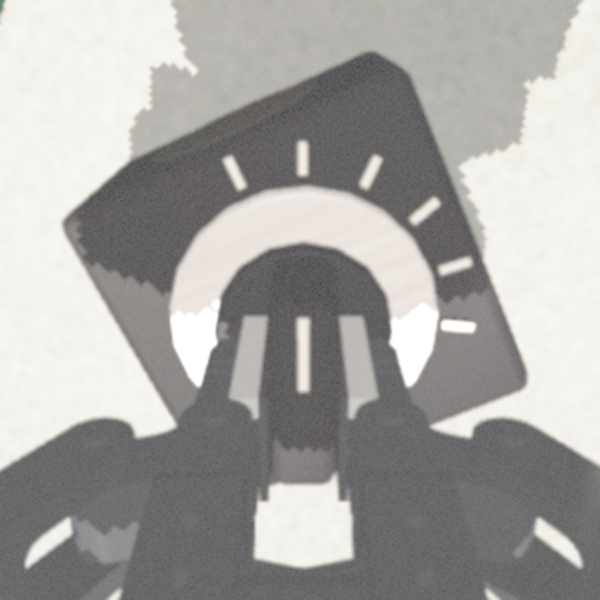

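First stop reached: the pointer is on the second tick, 0.4195 rad. Second click.

>>> carry_out --pt "0 -0.03 0 0 0 -0.42 0" --pt "0 0 0 0 0 -0.42 0" --pt "0 0 0 0 0 -0.42 0" --pt "0 0 0 0 0 -0.42 0" --pt "0 0 0 0 0 -0.42 0" --pt "0 0 0 0 0 -0.42 0" --pt "0 0 0 0 0 -0.42 0" --pt "0 0 0 0 0 -0.42 0" --pt "0 0 0 0 0 -0.42 0" --pt "0 0 0 0 0 -0.41 0" --pt "0 0 0 0 0 0 0" --pt "0 0 0 0 0 0 0"

```text
t: 30.65
tool_pos: [0.5533, -0.2715, 0.0911]
tool_rot: [-1.687, -2.65, 0.001]
contact_force: [0.9, -3.0, 1.0]
opening: 0.013
```

```bash
python3 st.py w28
```

```text
[ 0.5533 -0.2715  0.0911] [-1.6869 -2.6501  0.0013] yaw 2.0078659279402755 turned 0.8381340720597246 [ 0.8971 -3.0181  1.0241] [-0.5365  0.0712  0.0766] 0.012993294090470509 30.65 -1.0133098770978293
```

View pics/w28.png

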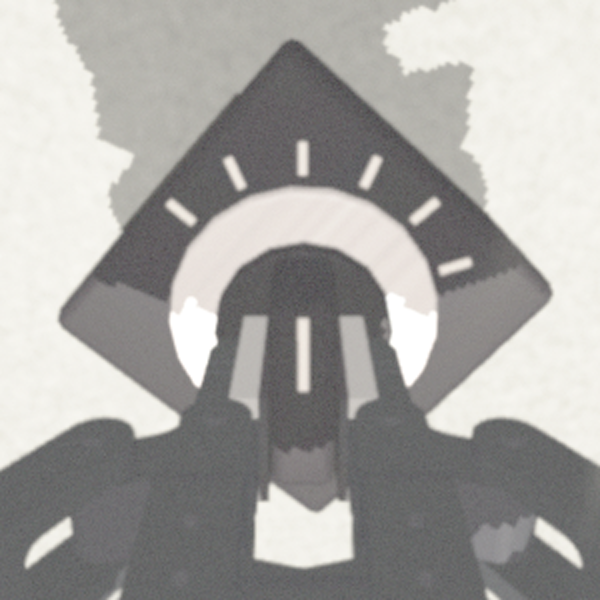

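Second stop reached: third tick, 0.838 rad. Third click.

>>> carry_out --pt "0 -0.03 0 0 0 -0.42 0" --pt "0 0 0 0 0 -0.42 0" --pt "0 0 0 0 0 -0.42 0" --pt "0 0 0 0 0 -0.42 0" --pt "0 0 0 0 0 -0.42 0" --pt "0 0 0 0 0 -0.42 0" --pt "0 0 0 0 0 -0.42 0" --pt "0 0 0 0 0 -0.42 0" --pt "0 0 0 0 0 -0.42 0" --pt "0 0 0 0 0 -0.41 0" --pt "0 0 0 0 0 0 0" --pt "0 0 0 0 0 0 0"

```text
t: 31.9
tool_pos: [0.553, -0.2716, 0.0911]
tool_rot: [-2.2, -2.24, 0.001]
contact_force: [-3.1, 0.2, 4.2]
opening: 0.0126
```

```bash
python3 st.py w29; python3 - <<'E'
from h import *
p,o=shot("scene"); cv2.imwrite("pics/s29.png",cv2.resize(p['frame'][140:350,170:430],None,fx=2.8,fy=2.8,interpolation=cv2.INTER_CUBIC))
E
```

```text
[ 0.553  -0.2716  0.0911] [-2.1998 -2.2404  0.0009] yaw 1.5890611576141467 turned 1.2569388423858534 [-3.1159  0.176   4.1508] [-0.1035  0.6237  0.0354] 0.012573404448919197 31.9 -0.5954176299908911
```

View pics/w29.png

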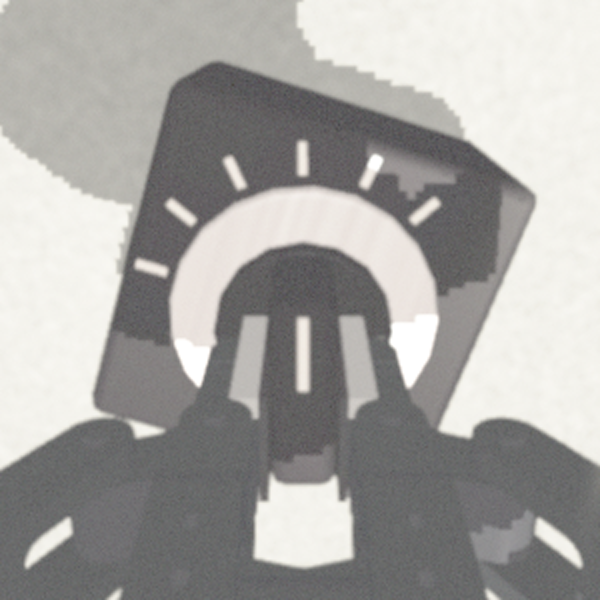

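View pics/s29.png

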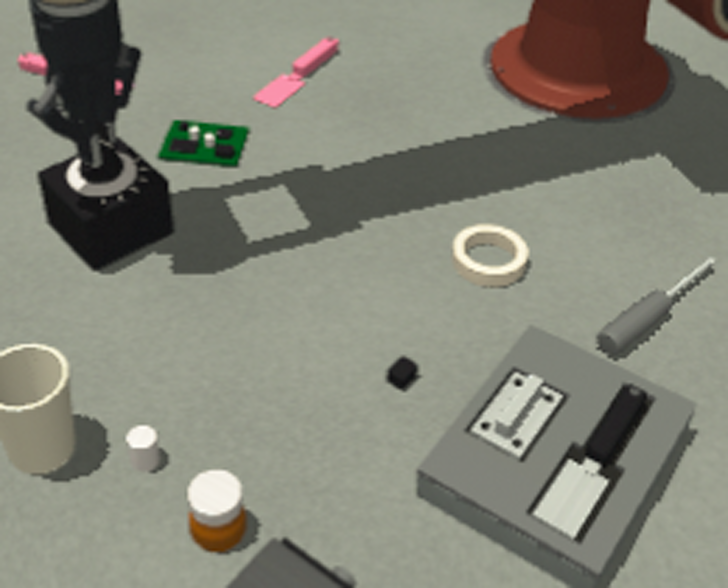

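The pointer is on the fourth tick, which is the third stop (1.257 rad), with three ticks passed on the left. The grip is firm and both parts are in their pockets. Handing in.

```bash
python3 -c "
from station import ctrl
print(ctrl.finish_job())"
```

```text
the job is handed in; nothing more can be done
None
```

I completed the job and handed it in at about 32 s. The spatula and bracket are in their pockets, and the gripper is still holding the knob at the third stop.

- **Spatula:** it lies flat in the long pocket with its blade in the wide end. It touched down at the expected height with about 1.6 N of contact, and I let it go.
- **Bracket:** it lies flat in the short pocket. It touched down at the expected height with about 6 N, and I let it go.
- **Knob:** I turned it clockwise one stop at a time, checking the pointer at each tick. The gripper had turned 1.257 rad by the end, and the pointer sat exactly on the third-stop tick. It was never turned past that, and the turning torque there was about 0.04 N m.

The last scene picture shows both parts still in their pockets and the bystanders I could see where they were before.

Two measurements disagreed along the way. The first wrist view put the spatula about 4 mm off, and a closer view corrected that before I gripped. Gripping the knob also left about 6 N of sideways force, which I relieved before turning. No check was failing when I handed in.

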